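Stand the coated covers in the drying rack

TASK

Two freshly coated round covers are leaning on the wire drip stand; move them to the drying rack, each standing upright between the tines of the free holder that fits it: the large cover in the free tall holder, the small cover in the free short holder. Lower each gently until its rim rests on the holder's crossbars and let go. Do not drop them or lay them down anywhere on the way, and leave the covers already drying and everything else on the bench where they are.

Things in the scene. Friction and masses are not known exactly. Their poses are not given: they have to be found in the camera images.
- large_cover_centre (a point): large cover: bare aluminium disc, 120 mm diameter, 6 mm thick, both faces flat, about 260 g; starts on the drip stand leaning 30 degrees from upright, the middle of its top rim free on both faces for a pinch down the slope. Point: the disc's centre, mid-thickness. x axis = the disc's axis (away from the stand's rods and upwards), z = up the slope to the top of the rim, (60 mm from the centre), y across.
- small_cover_centre (a point): small cover: bare aluminium disc, 90 mm diameter, 6 mm thick, both faces flat, about 150 g; starts on the drip stand leaning 30 degrees from upright, the middle of its top rim free on both faces for a pinch down the slope. Point: the disc's centre, mid-thickness. x axis = the disc's axis (away from the stand's rods and upwards), z = up the slope to the top of the rim, (45 mm from the centre), y across.
- large_cover: the same large cover as a body; the origin lies on its back face near the lower rim, 58.9 mm below the centre when on the stand
- small_cover: the same small cover as a body; the origin lies on its back face near the lower rim, 42.1 mm below the centre when on the stand
- tall_holder_seat (a point): tall free holder in the rack: gap 12 mm wide between four tines whose tops are 85 mm above the bench, tine axes 40 mm either side of the middle along the gap. Point: centre of the large cover once seated, 77.4 mm above the bench; x axis = across the gap (axis of a seated disc), y = along it, z up. A seated disc leans a few degrees by its 6 mm of play.
- short_holder_seat (a point): short free holder in the rack: gap 12 mm wide between four tines whose tops are 55 mm above the bench, tine axes 28 mm either side of the middle along the gap. Point: centre of the small cover once seated, 65.8 mm above the bench; x axis = across the gap (axis of a seated disc), y = along it, z up. A seated disc leans a few degrees by its 6 mm of play.
- large_parked_centre (a point): centre of a large cover like the other (120 mm, 6 mm thick) that already stands in another tall holder of the rack: leave it alone
- small_parked_centre (a point): centre of a small cover like the other (90 mm, 6 mm thick) that already stands in another short holder of the rack: leave it alone
- rack: fixed base of the drying rack, grey plastic 232 x 130 x 10 mm; four holders stand in a row along its x axis, 52 mm apart, in any order, two tall, two short; each has four upright 6 mm tines and two low crossbars on which a disc's rim rests. Two holders are taken, two free. Origin: centre of the underside
- stand: fixed wire drip stand, tray 150 x 320 mm; the covers lean on it 156 mm apart along its y axis, either one at either place, each on two pegs and against two rods (64 mm apart, tops 105 mm high) behind it, tops towards -x. Lifted straight up a cover comes free. Origin: underside near the tray's centre; x axis = the way the covers face
- brush: bystander: hand brush lying flat, about 200 mm long, origin at its underside
- tape: bystander: roll of paper tape lying flat, 90 mm diameter, 24 mm high, origin at the underside
- tin: bystander: grey tin, 72 mm diameter, 80 mm high, origin at the underside
- jar: bystander: amber jar, 60 mm diameter, 70 mm high, origin at the underside
- heat_gun: bystander: red heat gun lying down, about 210 mm long, 70 mm high, origin at the underside
Not all that is in view belongs to the job. What is shaped like the large_cover but green is not meant. Leave any orange or yellow look-alike of the small_cover alone.

How it is judged (in metres and radians):
At the end, for the whole second after the job is handed in: Large cover in the free tall holder, small cover in the free short one: each centre within 8 mm across the gap, 10 mm along it and 7 mm in height of the seat point, disc within 0.25 rad of upright, its axis within 0.3 rad of the holder's x axis, at rest (under 0.02 m/s) (x of large_cover_centre in the frame of tall_holder_seat between -0.008 and 0.008 m and y of large_cover_centre in the frame of tall_holder_seat between -0.01 and 0.01 m and z of large_cover_centre in the frame of tall_holder_seat between -0.007 and 0.007 m and angle between large_cover_centre's own x axis and vertical between 1.3208 and 1.8208 rad and angle between the x axis of large_cover_centre and the x axis of tall_holder_seat, either way round below 0.3 rad and x of small_cover_centre in the frame of short_holder_seat between -0.008 and 0.008 m and y of small_cover_centre in the frame of short_holder_seat between -0.01 and 0.01 m and z of small_cover_centre in the frame of short_holder_seat between -0.007 and 0.007 m and angle between small_cover_centre's own x axis and vertical between 1.3208 and 1.8208 rad and angle between the x axis of small_cover_centre and the x axis of short_holder_seat, either way round below 0.3 rad and linear speed of each of large_cover, small_cover below 0.02 m/s); the robot touches nothing.
It fails at once if a cover that is already drying in the rack is shifted by more than 15 mm (distance of any of large_parked_centre, small_parked_centre from where it was at the start of the episode above 0.015 m).
It fails at once if a bystander (brush, tape, tin, jar, heat gun) is moved by more than 30 mm (distance of any of brush, tape, tin, jar, heat_gun from where it was at the start of the episode above 0.03 m).
It fails at once if a freshly coated cover is dropped or laid down (its centre comes below 35 mm above the bench) (height (world z) of any of large_cover_centre, small_cover_centre below 0.035 m).
It fails at once if a cover is dropped or rammed into its holder (faster than 0.5 m/s within 40 mm above its seat) ((horizontal distance between large_cover_centre and tall_holder_seat below 0.03 m and z of large_cover_centre in the frame of tall_holder_seat below 0.04 m and linear speed of large_cover above 0.5 m/s) or (horizontal distance between small_cover_centre and short_holder_seat below 0.03 m and z of small_cover_centre in the frame of short_holder_seat below 0.04 m and linear speed of small_cover above 0.5 m/s)).
It also fails if it takes over 64 s, if anything falls off the work surface, if the arm or the gripper's body presses on something with over 40 N, if the wrist force passes 120 N, or if a joint passes its speed limit or range.

ROBOT

A 6-joint arm with a two-finger parallel gripper is mounted at the origin on the work surface. World frame = base frame: x ahead of the robot, y to its left, z up, the work surface at z = 0. Lengths are in mm, angles in rad, forces in N, time in s.
With the tool pointing down it reaches from about 350 to 875 mm from the base axis. Payload 4.2 kg.
Tool frame: the origin (TCP) lies midway between the tips of the shut fingers; the grasp point (between the pads) lies 19 mm behind it; z points along the fingers, y is the direction in which the jaws open and shut (so a half turn about z gives the same grasp; the last joint's range is limited). The gripper opens to 85 mm and grips with 20 to 120 N. Pads are 22 mm wide; open, the fingers measure 114 mm over their backs; the gripper's body (76 mm by 85 mm) begins 54 mm behind the grasp point. The pads swing forward as they close: fully open they stand 13 mm farther back than shut.
Start: joints at [1.503, 0.385, 0.008, 0, -1.194, -0.259], TCP at [200.601, 591.911, 231.312] pointing down, gripper open.
Joint ranges: [-3.14, 3.14], [-1.21, 2.06], [-1.07, 1.41], [-3.16, 2.05], [-2.99, -0.16], [-3.1, 3.1]. Speed limits (rad/s): [2.79, 2.79, 3.14, 3.14, 3.14, 3.14].

INTERFACE

Orientations are given as a unit quaternion [x, y, z, w].
In Python, from bench import arm gives the robot as it stands.
- The arm moves only by the tool servo_tool, never from a script. Its argument "rows" is a list of rows, each an object of numbers: "fingers": the finger opening in cm, from 0 to 8.54; "x", "y", "z": the shift along the tool's x, y, z in cm; "turn": the turn about the tool's z in degrees. A call has 1 to 10 rows; each row shifts and turns the commanded pose from where the row before left it, along the tool's axes as they then stand; what a row does not reach is not made up. A row lasts 1/12 s, in which the tool goes at most 41.7 mm and 7.16 degrees, less where a joint would pass 70% of its speed; a pose out of reach is approached as far as the arm can. A call is refused whole if a number of a shift passes 4.17 or a number of a turn 7.16, either way. A call with a gripper value outside its range is refused whole. The fingers move at their own pace and stop on an object; the grip force is fixed at half the most. Time passes only in rows, so rows that do not move let the fingers close. It gives the time, the measured TCP pose, the force and the opening at its end, in the units of the state.
- arm.read_state(): the state, without advancing time (a new reading comes with each control period).
- arm.get_image(name): name is "scene" or "top" or "wrist"; returns (picture, depth): 420x560x3 uint8, red, green, blue; 420x560 float32, mm along the optical axis (not along the pixel's ray), 0 where there is no reading.
- arm.camera_model(name): a dict with "fx", "fy", "cx", "cy" (pixels), "pose" (4x4, takes a point from camera to world coordinates). Camera axes: x right, y down, z forward; pixel columns grow to the right and rows downward; lengths in mm; the calibration is good to about 2 mm. The wrist camera is an equidistant fisheye: a pixel r from the principal point sees the ray r / f radians off the axis. A picture is of the moment at which its call begins: read the wrist's pose just before it. camera_model takes no time and is no camera call; for the wrist camera it gives the pose at the moment of the call.
- arm.job_done(): hands the job in, once; it reports no verdict.
The state is a dict: "clock": time; "joints": joint angles; "joint_vel": joint speeds; "joint_efforts": joint torques, N m; "position": TCP position; "ee_rot": TCP orientation; "contact_force": force on the tool from outside, world axes, zero at the start; "wrist_torque": the same for the moment, N m; "gripper_width": finger opening in mm.
Only numpy, scipy, OpenCV 4.12 (cv2) and the standard library are available. Lean on these libraries where they do the work, as an engineer would, in place of code of your own. Each camera call takes 0.05 s, during which the arm holds its last target.

## Working session

There is one attempt and no reset: what is moved stays moved. The work goes in short steps, Python scripts to look and compute and a tool call to move; the robot and the scene stay as the last step left them, time stands still between calls to the robot, and variables do not carry over. Pictures are saved under pics/ and viewed, and the job is handed in when it is done.

Besides the shell and the picture viewer there is one more tool, called after ">>>" in YAML: its name, and indented under it one key for each argument. servo_tool: Moves the arm, as the interface text tells. Its arguments: {"type":"object","properties":{"rows":{"type":"array","items":{"type":"object","properties":{"fingers":{"type":"number"},"x":{"type":"number"},"y":{"type":"number"},"z":{"type":"number"},"turn":{"type":"number"}}}}},"required":["rows"]}

```bash
mkdir -p pics; ls; python3 - <<'E'
from bench import arm
import cv2,numpy as np
print(arm.read_state())
for n in ["scene","top","wrist"]:
    m=arm.camera_model(n); print(n,{k:np.round(v,3).tolist() if k=='pose' else v for k,v in m.items()})
    p,d=arm.get_image(n); cv2.imwrite(f"pics/{n}0.png",p[:,:,::-1]); np.savez(f"{n}0.npz",p=p,d=d,pose=m['pose'])
E
```

```text
pics
{'clock': 0.0, 'joints': array([ 1.50262943e+00,  3.85558969e-01,  6.62526314e-03, -5.00614160e-04,
       -1.19399292e+00, -2.58571198e-01]), 'joint_vel': array([ 1.85535352e-03,  1.28360988e-03,  1.92991357e-03,  5.20489642e-05,
        1.24824296e-04, -1.92269192e-04]), 'joint_efforts': array([-3.80562715e-04, -3.92287338e+01,  1.88394821e+01,  4.18619201e+00,
       -4.74928893e-03,  9.44761837e-06]), 'position': array([200.40833256, 591.38237352, 230.21966431]), 'ee_rot': array([ 9.86669320e-01, -1.62734334e-01, -1.30343742e-04,  1.08244177e-03]), 'contact_force': array([0.10948476, 0.04019494, 0.26579704]), 'wrist_torque': array([ 0.04112352, -0.01813042, -0.02057966]), 'gripper_width': 85.38169114484239}
scene {'fx': 519.1083551014749, 'fy': 519.1083551014749, 'cx': 281.75730439557145, 'cy': 206.76878279041614, 'pose': [[0.781, 0.406, -0.474, 1267.832], [0.624, -0.504, 0.597, -874.924], [0.004, -0.762, -0.647, 1103.099], [0.0, 0.0, 0.0, 1.0]]}
top {'fx': 475.6256907212732, 'fy': 475.6256907212732, 'cx': 275.52290199000623, 'cy': 207.93959461682883, 'pose': [[0.016, -0.998, 0.065, 466.35], [-1.0, -0.015, 0.013, 45.56], [-0.012, -0.065, -0.998, 1433.37], [0.0, 0.0, 0.0, 1.0]]}
wrist {'fx': 325.19226210127806, 'fy': 325.19226210127806, 'cx': 277.5212739984139, 'cy': 207.53723397026823, 'pose': [[-0.321, -0.906, -0.277, 270.333], [-0.947, 0.307, 0.093, 567.55], [0.001, 0.292, -0.956, 372.516], [0.0, 0.0, 0.0, 1.0]]}
```

View pics/scene0.png

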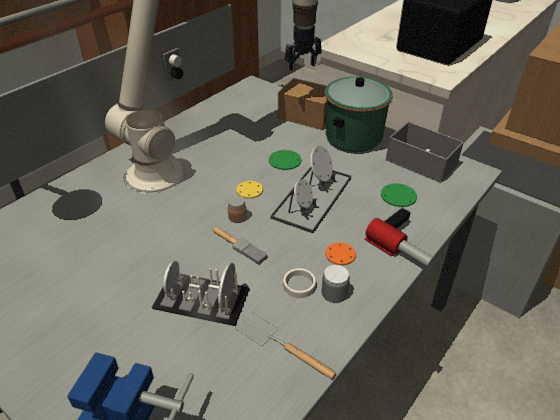

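View pics/top0.png

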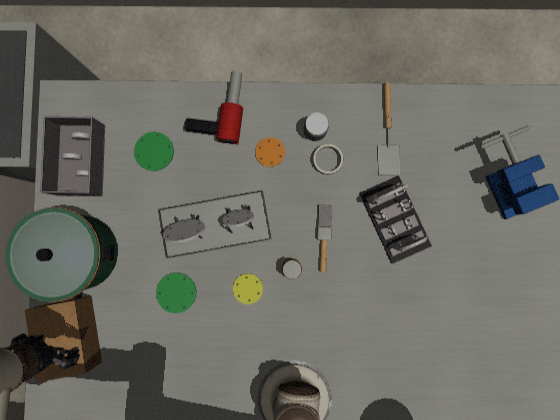

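View pics/wrist0.png

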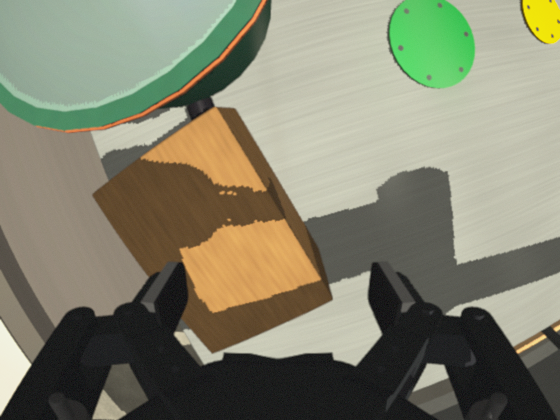

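The scene camera shows the two grey covers on the stand: the large at (320,162) and the small at (304,192). The rack is at (203,295), with parked discs at its two ends. The green, yellow and orange discs lie flat and are decoys. Next I'll enlarge the stand and rack.

```bash
python3 - <<'E'
import cv2,numpy as np
s=cv2.imread("pics/scene0.png");t=cv2.imread("pics/top0.png")
def c(im,x,y,w,h,W,H): return cv2.resize(im[y:y+h,x:x+w],(W,H),interpolation=cv2.INTER_CUBIC)
a=np.vstack([np.hstack([c(s,262,135,100,75,400,300),c(s,145,250,110,82,400,300)]),np.hstack([c(t,150,180,128,96,400,300),c(t,345,170,100,75+20,400,300)])])
cv2.imwrite("pics/crop1.png",a)
E
```

```text
(no output)
```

View pics/crop1.png

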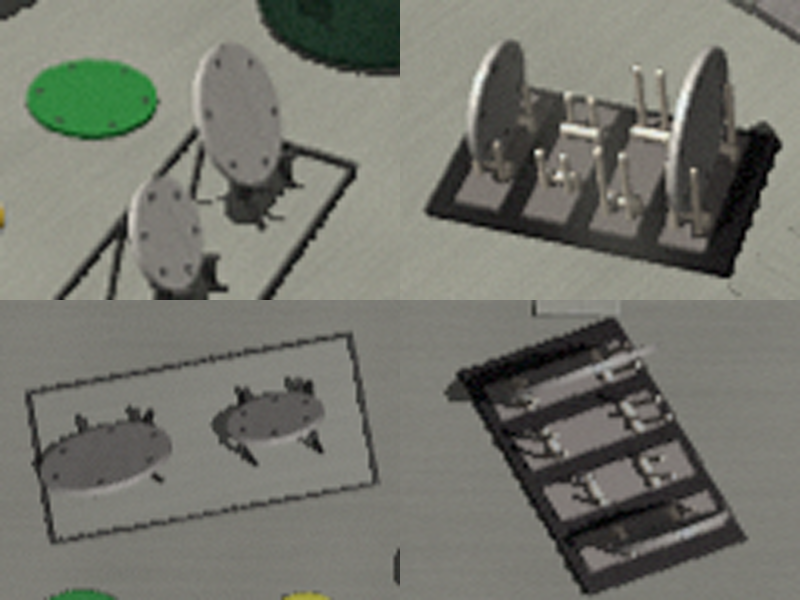

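```bash
cat > h.py <<'E'
import numpy as np,cv2
K={'scene':(519.1083551,519.1083551,281.7573,206.76878),'top':(475.62569,475.62569,275.5229,207.9396)}
def cloud(n,f=None):
    z=np.load(f or f"{n}0.npz");d=z['d'];fx,fy,cx,cy=K[n]
    v,u=np.indices(d.shape);P=np.stack([(u-cx)/fx*d,(v-cy)/fy*d,d],-1)
    T=z['pose'];W=P@T[:3,:3].T+T[:3,3];W[d==0]=np.nan
    return W,z['p']
E
python3 - <<'E'
from h import *
for n,box in [('top',dict(L=(160,205,212,248),S=(216,258,200,235),R=(355,435,172,266))),('scene',dict(L=(306,336,142,184),S=(290,318,175,214),R=(150,252,255,325)))]:
    W,p=cloud(n)
    tb=W[250:262,290:320] if n=='top' else W[215:235,150:200]
    print(n,'bench z',np.nanmedian(tb[...,2]))
    for k,(a,b,c,d) in box.items():
        Q=W[c:d,a:b].reshape(-1,3);Q=Q[~np.isnan(Q[:,0])]
        H=Q[Q[:,2]>(25 if k!='R' else 70)]
        if k=='R':
            print(k,len(H),H.min(0).round(),H.max(0).round());continue
        # ransac plane
        best=None;r=np.random.default_rng(0)
        for _ in range(500):
            s=H[r.choice(len(H),3,False)];nn=np.cross(s[1]-s[0],s[2]-s[0]);nn/=np.linalg.norm(nn)+1e-9
            m=abs((H-s[0])@nn)<2.5
            if best is None or m.sum()>best.sum():best=m
        I=H[best];c0=I.mean(0);nn=np.linalg.svd(I-c0)[2][2];nn*=np.sign(nn[2])
        print(k,len(H),len(I),'normal',nn.round(3),'tilt',np.degrees(np.arcsin(nn[2])).round(1),'mean',c0.round(1),I.min(0).round(),I.max(0).round(), 'rms',((I-c0)@nn).std().round(2))
E
```

```text
top bench z 1.1004492966177395
L 749 637 normal [0.848 0.169 0.502] tilt 30.1 mean [489.  320.9  94.8] [457. 264.  37.] [527. 381. 147.] rms 1.11
S 461 357 normal [0.844 0.172 0.509] tilt 30.6 mean [528.2 171.9  78.5] [503. 127.  38.] [555. 216. 117.] rms 1.15
R 244 [ 444. -363.   70.] [ 631. -206.  140.]
scene bench z 1.0814947537924127
L 678 440 normal [0.844 0.181 0.505] tilt 30.3 mean [489.2 316.8  91.4] [456. 197.  39.] [524. 381. 143.] rms 1.3
S 524 299 normal [0.855 0.157 0.495] tilt 29.7 mean [526.9 166.5  78.1] [504. 122.  38.] [554. 268. 117.] rms 1.4
R 648 [ 443. -370.   70.] [ 630. -209.  142.]
```

```bash
python3 - <<'E'
from h import *
def circ(P,n):
    y=np.cross([0,0,1],n);y/=np.linalg.norm(y);z=np.cross(n,y)
    c=P.mean(0);q=np.c_[(P-c)@y,(P-c)@z].astype(np.float32)
    (a,b),r=cv2.minEnclosingCircle(q)
    return c+a*y+b*z-3*n,r,np.ptp(q,0)
n=np.array([.848,.170,.503]);n/=np.linalg.norm(n)
for cam,box in [('top',dict(L=(155,210,210,250),S=(214,260,198,237))),('scene',dict(L=(306,336,140,186),S=(290,318,173,214)))]:
    W,p=cloud(cam)
    for k,(a,b,c,d) in box.items():
        Q=W[c:d,a:b].reshape(-1,3);Q=Q[~np.isnan(Q[:,0])]
        Q=Q[Q[:,2]>20];s=Q@n;h=np.median(s[Q[:,2]>50]);I=Q[abs(s-h)<2.5]
        # keep near cluster
        I=I[np.linalg.norm(I-np.median(I,0),axis=1)<72]
        C,r,e=circ(I,n);print(cam,k,C.round(1),r,e.round(1),'median',np.median(I,0).round(1))
# rack
W,p=cloud('top')
sub=W[165:275,345:445]; m=((sub[...,2]>6)&(sub[...,2]<14)).astype(np.uint8)
pts=sub[m>0][:,:2].astype(np.float32)
# remove outliers by opening
m2=cv2.morphologyEx(m,cv2.MORPH_OPEN,np.ones((3,3),np.uint8));pts=sub[m2>0][:,:2].astype(np.float32)
r=cv2.minAreaRect(pts);print('rack',r,len(pts),'zmed',np.median(sub[m2>0][:,2]))
cv2.imwrite('pics/rackmask.png',cv2.resize(m*255,None,fx=5,fy=5,interpolation=0))
for cam,(a,b,c,d) in dict(top=(345,445,165,275),scene=(145,255,245,330)).items():
    W,p=cloud(cam);Q=W[c:d,a:b].reshape(-1,3);Q=Q[(Q[:,2]>22)]
    np.savez(f'rack_{cam}.npz',Q=Q);print(cam,len(Q))
E
```

```text
top L [488.6 318.9  90. ] 65.49136352539062 [119.  125.7] median [487.9 321.   95.1]
top S [525.4 172.3  76.9] 50.03307342529297 [89.7 91.3] median [527.3 171.8  78.2]
scene L [488.3 319.2  86.5] 65.52547454833984 [123.3 122.8] median [488.2 318.3  93.1]
scene S [525.6 167.7  73.1] 49.65812301635742 [92.9 91.4] median [526.9 166.3  77.9]
rack ((532.61376953125, -292.1409912109375), (231.71463012695312, 128.16351318359375), 25.07843589782715) 722 zmed 10.349286606163787
top 544
scene 1425
```

View pics/rackmask.png

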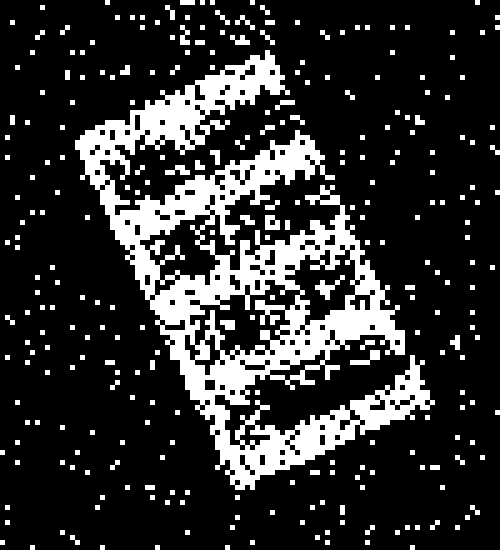

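```bash
python3 - <<'E'
from h import *
c=np.array([532.6,-292.1]);a=np.radians(25.08);X=np.array([np.cos(a),np.sin(a)]);Y=np.array([-X[1],X[0]])
for cam in ['top','scene']:
    Q=np.load(f'rack_{cam}.npz')['Q'];s=(Q[:,:2]-c)@X;t=(Q[:,:2]-c)@Y
    for lo in range(-110,110,10):
        m=(s>=lo)&(s<lo+10)&(abs(t)<80)
        if m.sum(): 
            tt=t[m];z=Q[m,2];print(cam,lo,m.sum(),'s',np.median(s[m]).round(1),'z95',np.percentile(z,95).round(),'zmax',z.max().round(),'t',np.percentile(tt,[3,25,50,75,97]).round())
W,p=cloud('top')
g=(W[...,2]>60)
for (x0,x1,y0,y1) in [(100,300,450,750),(300,480,450,800)]:
    m=(W[...,0]>x0)&(W[...,0]<x1)&(W[...,1]>y0)&(W[...,1]<y1)&g
    print((x0,x1,y0,y1),np.percentile(W[m],[2,98],axis=0).round() if m.any() else None)
E
```

```text
top -100 1 s -91.4 z95 33.0 zmax 33.0 t [-20. -20. -20. -20. -20.]
top -90 19 s -80.9 z95 111.0 zmax 115.0 t [-35. -21.  16.  28.  37.]
top -80 151 s -75.5 z95 111.0 zmax 116.0 t [-40. -19.   2.  22.  40.]
top -70 23 s -67.5 z95 56.0 zmax 58.0 t [-29. -26. -20.  28.  30.]
top -50 2 s -40.3 z95 24.0 zmax 24.0 t [-26. -15.  -3.   9.  20.]
top -40 29 s -34.0 z95 56.0 zmax 58.0 t [-30. -27. -21.  25.  29.]
top -30 14 s -25.1 z95 30.0 zmax 31.0 t [-27. -24. -21.  20.  23.]
top -20 28 s -16.2 z95 57.0 zmax 57.0 t [-30. -27. -21.  26.  29.]
top 10 38 s 16.8 z95 86.0 zmax 89.0 t [-42. -40. -33.  39.  41.]
top 20 18 s 24.7 z95 28.0 zmax 28.0 t [-36. -33. -30.  30.  34.]
top 30 38 s 35.3 z95 84.0 zmax 90.0 t [-42. -39. -33.  38.  41.]
top 40 3 s 40.6 z95 27.0 zmax 28.0 t [-35. -32. -29.   0.  26.]
top 60 25 s 67.5 z95 89.0 zmax 90.0 t [-42. -39. -33.  39.  41.]
top 70 94 s 76.9 z95 138.0 zmax 140.0 t [-48. -23.  12.  37.  57.]
top 80 55 s 84.3 z95 134.0 zmax 137.0 t [-43. -39. -17.  39.  52.]
top 90 6 s 91.9 z95 28.0 zmax 28.0 t [-36. -32.  -0.  32.  34.]
scene -100 2 s -92.0 z95 24.0 zmax 24.
[... 459 characters left out ...]
 41 s -18.1 z95 57.0 zmax 58.0 t [-36. -33. -24.  20.  25.]
scene 0 3 s 8.9 z95 27.0 zmax 27.0 t [24. 25. 26. 28. 30.]
scene 10 96 s 14.3 z95 83.0 zmax 87.0 t [-49. -44. -33.  36.  38.]
scene 20 27 s 27.7 z95 82.0 zmax 84.0 t [-45. -39.  27.  32.  38.]
scene 30 82 s 33.1 z95 84.0 zmax 88.0 t [-47. -45. -33.  34.  38.]
scene 60 12 s 65.1 z95 82.0 zmax 82.0 t [-47. -46. -44. -42. -37.]
scene 70 501 s 76.9 z95 135.0 zmax 142.0 t [-61. -38. -10.  16.  42.]
scene 80 95 s 84.7 z95 83.0 zmax 89.0 t [-47. -44. -31.  35.  37.]
scene 90 1 s 91.6 z95 25.0 zmax 25.0 t [23. 23. 23. 23. 23.]
(100, 300, 450, 750) [[107. 528.  71.]
 [280. 730. 545.]]
(300, 480, 450, 800) [[310. 520.  89.]
 [477. 750. 248.]]
```

>>> servo_tool:
  rows:
    - {"z":-0.8,"turn":6.66,"fingers":5}
    - {"z":-0.8,"turn":6.66,"fingers":5}
    - {"z":-0.8,"turn":6.66,"fingers":5}
    - {"z":-0.8,"turn":6.66,"fingers":5}
    - {"z":-0.8,"turn":6.66,"fingers":5}
    - {"z":-0.8,"turn":6.66,"fingers":5}
    - {"z":-0.8,"turn":6.66,"fingers":5}
    - {"turn":6.66,"fingers":5}
    - {"turn":6.62,"fingers":5}

```text
invalid input at $.rows[0]: expected keys fingers, x, y, z, turn
```

>>> servo_tool:
  rows:
    - {"x":3.23,"y":-2.04}
    - {"x":3.23,"y":-2.04}
    - {"x":3.23,"y":-2.04}
    - {"x":3.23,"y":-2.04}
    - {"x":3.23,"y":-2.04}
    - {"x":3.23,"y":-2.04}
    - {"x":3.23,"y":-2.04}
    - {"x":3.23,"y":-2.04}
    - {"x":3.23,"y":-2.04}
    - {"x":3.23,"y":-2.04}

```text
invalid input at $.rows[0]: expected keys fingers, x, y, z, turn
```

>>> servo_tool:
  rows:
    - {}
    - {}

```text
invalid input at $.rows[0]: expected keys fingers, x, y, z, turn
```

All keys are needed in every row.

>>> servo_tool:
  rows:
    - {"x":0,"y":0,"z":-0.8,"turn":6.66,"fingers":5}
    - {"x":0,"y":0,"z":-0.8,"turn":6.66,"fingers":5}
    - {"x":0,"y":0,"z":-0.8,"turn":6.66,"fingers":5}
    - {"x":0,"y":0,"z":-0.8,"turn":6.66,"fingers":5}
    - {"x":0,"y":0,"z":-0.8,"turn":6.66,"fingers":5}
    - {"x":0,"y":0,"z":-0.8,"turn":6.66,"fingers":5}
    - {"x":0,"y":0,"z":-0.8,"turn":6.66,"fingers":5}
    - {"x":0,"y":0,"z":0,"turn":6.66,"fingers":5}
    - {"x":0,"y":0,"z":0,"turn":6.62,"fingers":5}

```text
clock: 0.9
position: [200.6, 592.0, 287.6]
ee_rot: [0.772, -0.636, -0.0, -0.0]
contact_force: [-0.8, -0.6, -0.8]
gripper_width: 49.9
```

```bash
cat > st.py <<'E'
import sys,numpy as np
from bench import arm
def go(tx,ty,tz,yaw,s=None):
    s=s or arm.read_state();q=s['ee_rot'];p=s['position']
    ty_=np.array([2*q[0]*q[1]-2*q[2]*q[3],q[1]**2-q[0]**2]);yw=np.degrees(np.arctan2(ty_[1],ty_[0]))
    d=np.array([tx,ty,tz])-p;y=np.array([np.cos(np.radians(yw)),np.sin(np.radians(yw))]);x=np.array([-y[1],y[0]])
    # tool x = y x z(down)
    x=np.array([-y[1],y[0]]) if False else np.array([y[1]*-1,y[0]])
    print('t',round(s['clock'],2),'pos',p.round(1),'yaw',round(yw,2),'w',round(s['gripper_width'],1),'F',s['contact_force'].round(1),'j',s['joints'].round(2))
    print('tool shift cm x,y,z',round(d[:2]@x/10,2),round(d[:2]@y/10,2),round(-d[2]/10,2),'turn',round((yw-yaw+180)%360-180,2))
if __name__=='__main__': go(*map(float,sys.argv[1:5]))
E
python3 st.py 464 315 300 -168.6
```

```text
t 0.9 pos [200.6 592.  287.6] yaw -168.96 w 49.9 F [-0.8 -0.6 -0.8] j [ 1.5   0.35  0.1  -0.   -1.32 -1.31]
tool shift cm x,y,z 32.23 -20.55 -1.24 turn -0.36
```

>>> servo_tool:
  rows:
    - {"x":3.22,"y":-2.05,"z":0,"turn":0,"fingers":5}
    - {"x":3.22,"y":-2.05,"z":0,"turn":0,"fingers":5}
    - {"x":3.22,"y":-2.05,"z":0,"turn":0,"fingers":5}
    - {"x":3.22,"y":-2.05,"z":0,"turn":0,"fingers":5}
    - {"x":3.22,"y":-2.05,"z":0,"turn":0,"fingers":5}
    - {"x":3.22,"y":-2.05,"z":0,"turn":0,"fingers":5}
    - {"x":3.22,"y":-2.05,"z":0,"turn":0,"fingers":5}
    - {"x":3.22,"y":-2.05,"z":0,"turn":0,"fingers":5}
    - {"x":3.22,"y":-2.05,"z":0,"turn":0,"fingers":5}
    - {"x":3.22,"y":-2.05,"z":0,"turn":0,"fingers":5}

```text
clock: 1.73
position: [465.9, 315.0, 287.2]
ee_rot: [0.774, -0.633, -0.0, 0.0]
contact_force: [1.0, 1.3, -0.1]
gripper_width: 49.9
```

```bash
python3 - <<'E'
from bench import arm
import cv2,numpy as np
import st
st.go(464,315,200,-168.6)
m=arm.camera_model('wrist');p,d=arm.get_image('wrist');cv2.imwrite('pics/w1.png',p[:,:,::-1]);np.savez('w1.npz',p=p,d=d,pose=m['pose'])
st.go(464,315,200,-168.6)
E
```

```text
t 1.73 pos [465.9 315.  287.2] yaw -168.61 w 49.9 F [ 1.   1.3 -0.1] j [ 0.88  0.24 -0.05 -0.   -1.27 -0.68]
tool shift cm x,y,z -0.04 0.19 8.72 turn -0.01
t 1.78 pos [469.2 310.9 287.1] yaw -168.91 w 49.9 F [2.  0.1 1. ] j [ 0.87  0.24 -0.05  0.   -1.27 -0.68]
tool shift cm x,y,z -0.5 0.43 8.71 turn -0.31
```

View pics/w1.png

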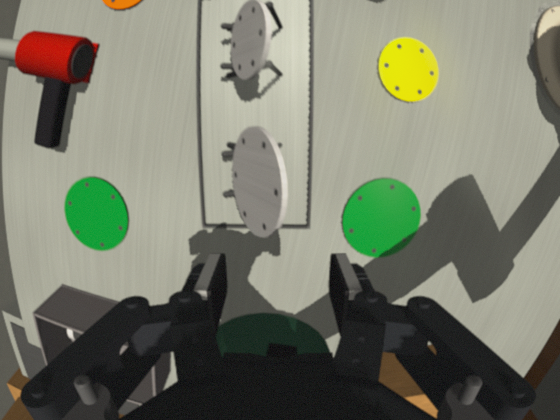

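```bash
cat >> h.py <<'E'
def wcloud(f):
    z=np.load(f);d=z['d'];v,u=np.indices(d.shape);f_,cx,cy=325.19226,277.52127,207.53723
    du,dv=u-cx,v-cy;r=np.hypot(du,dv)+1e-9;th=r/f_
    P=np.stack([np.tan(th)*du/r*d,np.tan(th)*dv/r*d,d],-1);T=z['pose'];W=P@T[:3,:3].T+T[:3,3];W[(d==0)|(th>1.3)]=np.nan
    return W,z['p']
E
python3 - <<'E'
from h import *
W,p=wcloud('w1.npz')
print('bench',np.nanmedian(W[100:115,130:180,2]))
n=np.array([.848,.170,.503]);n/=np.linalg.norm(n);y=np.cross([0,0,1],n);y/=np.linalg.norm(y);zz=np.cross(n,y)
for k,(a,b,c,d) in dict(L=(225,295,120,242),S=(225,275,0,85)).items():
    Q=W[c:d,a:b].reshape(-1,3);Q=Q[Q[:,2]>25]
    best=None;r=np.random.default_rng(0)
    for _ in range(600):
        s=Q[r.choice(len(Q),3,False)];nn=np.cross(s[1]-s[0],s[2]-s[0]);nn/=np.linalg.norm(nn)+1e-9
        m=abs((Q-s[0])@nn)<1.5
        if best is None or m.sum()>best.sum():best=m
    I=Q[best];c0=I.mean(0);nn=np.linalg.svd(I-c0)[2][2];nn*=np.sign(nn[2]);
    q=np.c_[I@y,I@zz];lo,hi=np.percentile(q,[.7,99.3],axis=0)
    C=(lo+hi)/2;ctr=y*C[0]+zz*C[1]+n*np.median(I@n)-3*n
    R=60 if k=='L' else 45
    print(k,len(I),nn.round(3),'extent',(hi-lo).round(1),'centre',ctr.round(1),'rimtop',(ctr+R*zz).round(1),'yaw',np.degrees(np.arctan2(nn[1],nn[0])).round(1))
E
```

```text
bench -0.4299469473003228
L 4458 [0.848 0.165 0.504] extent [112.8 115.4] centre [486.6 320.9  89.7] rimtop [457.  315.  141.6] yaw 11.0
S 2310 [0.847 0.167 0.505] extent [85.5 86.5] centre [524.8 170.2  74.8] rimtop [502.6 165.7 113.7] yaw 11.2
```

>>> servo_tool:
  rows:
    - {"x":0,"y":0,"z":1.5,"turn":0,"fingers":5}
    - {"x":0,"y":0,"z":1.5,"turn":0,"fingers":5}
    - {"x":0,"y":0,"z":1.5,"turn":0,"fingers":5}
    - {"x":0,"y":0,"z":0,"turn":0,"fingers":5}
    - {"x":0,"y":0,"z":0,"turn":0,"fingers":5}

```text
clock: 2.2
position: [464.9, 316.3, 241.7]
ee_rot: [0.774, -0.634, 0.0, 0.001]
contact_force: [-0.7, -0.2, 0.5]
gripper_width: 49.7
```

```bash
python3 st.py 465.5 316.7 110 -168.8
```

```text
t 2.2 pos [464.9 316.3 241.7] yaw -168.62 w 49.7 F [-0.7 -0.2  0.5] j [ 0.89  0.27 -0.13  0.   -1.17 -0.69]
tool shift cm x,y,z -0.03 -0.07 13.17 turn 0.18
```

>>> servo_tool:
  rows:
    - {"x":0,"y":-0.07,"z":1.8,"turn":0.18,"fingers":5}
    - {"x":0,"y":0,"z":1.8,"turn":0,"fingers":5}
    - {"x":0,"y":0,"z":1.8,"turn":0,"fingers":5}
    - {"x":0,"y":0,"z":1.8,"turn":0,"fingers":5}
    - {"x":0,"y":0,"z":1.6,"turn":0,"fingers":5}
    - {"x":0,"y":0,"z":1.6,"turn":0,"fingers":5}
    - {"x":0,"y":0,"z":1.4,"turn":0,"fingers":5}
    - {"x":0,"y":0,"z":1.3,"turn":0,"fingers":5}
    - {"x":0,"y":0,"z":0,"turn":0,"fingers":5}
    - {"x":0,"y":0,"z":0,"turn":0,"fingers":5}

```text
clock: 3.03
position: [466.1, 317.4, 111.9]
ee_rot: [0.773, -0.634, 0.0, -0.0]
contact_force: [1.3, 0.3, -0.3]
gripper_width: 50.3
```

```bash
cat > look.py <<'E'
import sys,cv2,numpy as np
from bench import arm
import st
# look.py name cam[:x:y:w:h] ...
ims=[]
for i,a in enumerate(sys.argv[2:]):
    a=a.split(':');m=arm.camera_model(a[0]);p,d=arm.get_image(a[0])
    np.savez(f'{sys.argv[1]}_{a[0]}.npz',p=p,d=d,pose=m['pose']);p=p[:,:,::-1]
    if len(a)>1:
        x,y,w,h=map(int,a[1:]);p=p[y:y+h,x:x+w]
    ims.append(cv2.resize(p,(400,400*p.shape[0]//p.shape[1]),interpolation=cv2.INTER_CUBIC))
H=max(i.shape[0] for i in ims);ims=[cv2.copyMakeBorder(i,0,H-i.shape[0],0,0,0) for i in ims]
cv2.imwrite(f'pics/{sys.argv[1]}.png',np.hstack(ims));st.go(0,0,0,0)
E
python3 look.py l1 wrist scene:262:110:100:105
```

```text
t 3.13 pos [466.6 317.7 112.8] yaw -168.77 w 49.9 F [-0.1 -0.   1. ] j [ 0.89  0.4  -0.3   0.   -0.87 -0.69]
tool shift cm x,y,z 22.08 51.95 11.28 turn -168.77
```

View pics/l1.png

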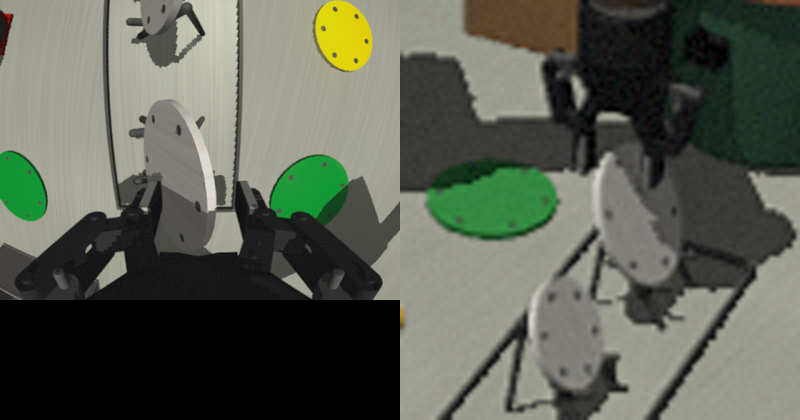

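The large cover's top rim stands between the open fingers, with nothing touched. Next I'll narrow the fingers and swing the cover upright about its lower rim.

>>> servo_tool:
  rows:
    - {"x":0,"y":0,"z":0,"turn":0,"fingers":3.2}
    - {"x":0,"y":0,"z":0,"turn":0,"fingers":3.0}
    - {"x":0,"y":-0.3,"z":-0.1,"turn":0,"fingers":2.9}
    - {"x":0,"y":-0.5,"z":-0.2,"turn":0,"fingers":2.8}
    - {"x":0,"y":-0.5,"z":-0.2,"turn":0,"fingers":2.7}

```text
clock: 3.55
position: [478.8, 319.3, 116.8]
ee_rot: [0.773, -0.635, -0.0, 0.0]
contact_force: [-1.1, 0.6, 2.5]
gripper_width: 27.5
```

```bash
python3 look.py l2 wrist scene:262:110:100:105
```

```text
t 3.65 pos [479.6 319.7 116.9] yaw -168.83 w 27.1 F [-0.6 -0.7  0.3] j [ 0.87  0.41 -0.27  0.   -0.89 -0.67]
tool shift cm x,y,z 22.07 53.25 11.69 turn -168.83
```

View pics/l2.png

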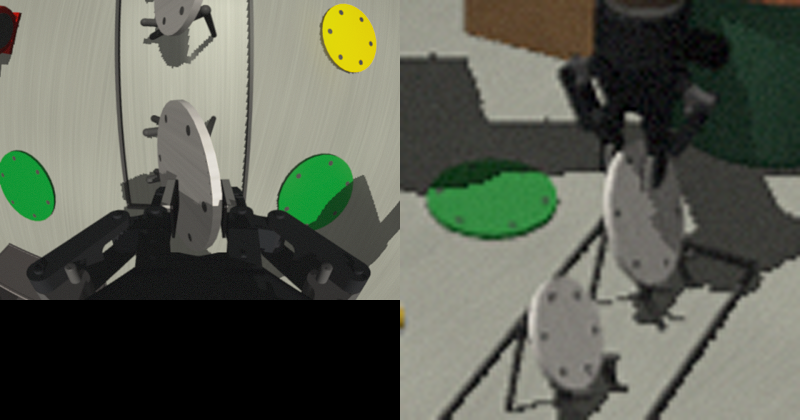

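The cover is tilting up as planned, so I'll continue.

>>> servo_tool:
  rows:
    - {"x":0,"y":-0.5,"z":-0.2,"turn":0,"fingers":2.6}
    - {"x":0,"y":-0.5,"z":-0.2,"turn":0,"fingers":2.4}
    - {"x":0,"y":-0.5,"z":-0.15,"turn":0,"fingers":2.2}
    - {"x":0,"y":-0.5,"z":-0.15,"turn":0,"fingers":2.0}
    - {"x":0,"y":-0.5,"z":-0.1,"turn":0,"fingers":1.8}
    - {"x":0,"y":-0.4,"z":-0.05,"turn":0,"fingers":1.6}
    - {"x":0,"y":0,"z":0,"turn":0,"fingers":1.4}
    - {"x":0,"y":0,"z":0,"turn":0,"fingers":1.4}

```text
clock: 4.32
position: [507.1, 324.9, 124.5]
ee_rot: [0.773, -0.635, -0.0, 0.0]
contact_force: [-0.8, -0.6, 0.0]
gripper_width: 14.1
```

```bash
python3 look.py l3 wrist scene:262:110:100:105
```

```text
t 4.42 pos [506.7 324.8 124.6] yaw -168.81 w 14.1 F [-0.3  0.1 -0.7] j [ 0.84  0.44 -0.19 -0.   -0.94 -0.64]
tool shift cm x,y,z 22.03 56.01 12.46 turn -168.81
```

View pics/l3.png

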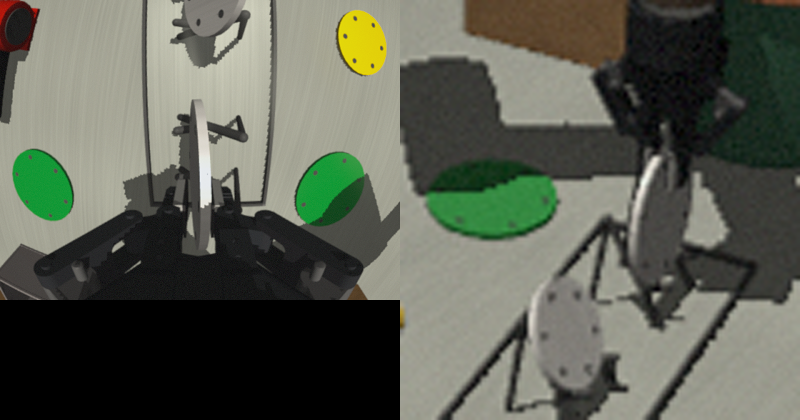

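Almost upright between the pads; now close fully.

>>> servo_tool:
  rows:
    - {"x":0,"y":-0.1,"z":0,"turn":0,"fingers":1.0}
    - {"x":0,"y":0,"z":0,"turn":0,"fingers":0.7}
    - {"x":0,"y":0,"z":0,"turn":0,"fingers":0}
    - {"x":0,"y":0,"z":0,"turn":0,"fingers":0}
    - {"x":0,"y":0,"z":0,"turn":0,"fingers":0}
    - {"x":0,"y":0,"z":0,"turn":0,"fingers":0}

```text
clock: 4.92
position: [509.4, 325.9, 125.7]
ee_rot: [0.773, -0.635, 0.001, -0.002]
contact_force: [4.3, 0.8, -0.1]
gripper_width: 5.0
```

>>> servo_tool:
  rows:
    - {"x":0,"y":0,"z":-0.5,"turn":0,"fingers":0}
    - {"x":0,"y":0,"z":-0.8,"turn":0,"fingers":0}
    - {"x":0,"y":0,"z":-1.2,"turn":0,"fingers":0}
    - {"x":0,"y":0,"z":-1.6,"turn":0,"fingers":0}
    - {"x":0,"y":0,"z":-2,"turn":0,"fingers":0}
    - {"x":0,"y":0,"z":-2,"turn":0,"fingers":0}
    - {"x":0,"y":0,"z":-1.6,"turn":0,"fingers":0}
    - {"x":0,"y":0,"z":-1,"turn":0,"fingers":0}
    - {"x":0,"y":0,"z":0,"turn":0,"fingers":0}
    - {"x":0,"y":0,"z":0,"turn":0,"fingers":0}

```text
clock: 5.75
position: [506.8, 324.8, 231.1]
ee_rot: [0.773, -0.635, -0.001, 0.001]
contact_force: [0.1, 0.3, -3.9]
gripper_width: 5.0
```

```bash
python3 look.py l4 wrist scene:252:60:110:155
```

```text
t 5.85 pos [506.7 324.5 229.9] yaw -168.82 w 5.1 F [-0.4  0.8 -2.8] j [ 0.84  0.35 -0.05 -0.   -1.18 -0.64]
tool shift cm x,y,z 22.01 56.0 22.99 turn -168.82
```

View pics/l4.png

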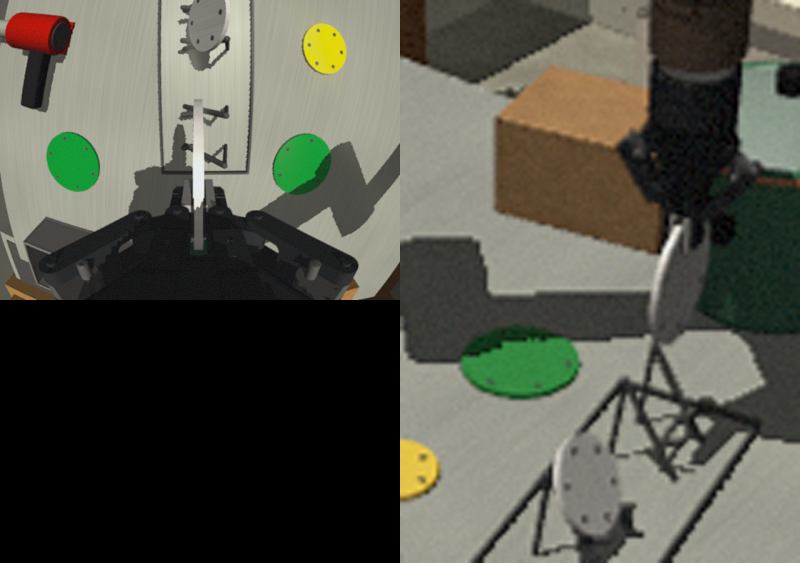

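```bash
cat > held.py <<'E'
from h import *
import sys
f=sys.argv[1];px,py,pz,yaw,R=map(float,sys.argv[2:7])
a=np.radians(yaw);Yt=np.array([np.cos(a),np.sin(a),0]);Xt=np.array([-Yt[1],Yt[0],0]);P=np.array([px,py,pz])
for cam in sys.argv[7:]:
    W,p=(wcloud if cam=='wrist' else lambda f:cloud(cam,f))(f'{f}_{cam}.npz')
    Q=W.reshape(-1,3);Q=Q[~np.isnan(Q[:,0])]-P
    x,y,z=Q@Xt,Q@Yt,Q[:,2]
    m=(abs(y)<9)&(abs(x)<R+15)&(z<-4)&(z>-2*R+10)
    x,y,z=x[m],y[m],z[m]
    A=np.c_[z,x,np.ones(len(z))];
    k=np.ones(len(z),bool)
    for _ in range(5):
        c=np.linalg.lstsq(A[k],y[k],rcond=None)[0];k=abs(A@c-y)<2.5
    print(cam,len(z),'zmin',np.percentile(z[k],[.5,2]).round(1),'x ext at widest',np.percentile(x[k],[1,99]).round(1),'tilt dy/dz',c[0].round(3),'dy/dx',c[1].round(3),'y0',c[2].round(2))
    # rows of x extent by z
    for zz in range(-90,-5,10):
        s=k&(z>=zz)&(z<zz+10)
        if s.sum()>3: print('  z',zz+5,'x',np.percentile(x[s],[3,97]).round(1),s.sum(), 'y',np.median(y[s]).round(1))
E
python3 held.py l4 506.7 324.5 229.9 -168.82 60 wrist scene
```

```text
wrist 214 zmin [-27.1 -26.8] x ext at widest [51.2 59.6] tilt dy/dz 0.083 dy/dx 0.335 y0 -17.92
  z -25 x [58.9 59.6] 29 y -0.3
  z -15 x [56.2 58.7] 77 y 0.2
  z -5 x [53.  56.3] 65 y 0.2
scene 273 zmin [-84.3 -80.9] x ext at widest [-57.3  61.2] tilt dy/dz -0.001 dy/dx -0.0 y0 -1.47
  z -85 x [-19.3  21.1] 8 y -1.3
  z -75 x [-34.8  36.9] 18 y -1.7
  z -65 x [-44.3  46.2] 28 y -1.8
  z -55 x [-40.6  51.8] 33 y -1.3
  z -45 x [-51.6  52.6] 32 y -1.6
  z -35 x [-53.4  61.2] 40 y -1.2
  z -25 x [-55.6  60.6] 33 y -1.3
  z -15 x [-52.9  60.9] 38 y -1.8
  z -5 x [-27.7  57.4] 16 y -1.8
```

>>> servo_tool:
  rows:
    - {"x":0,"y":0,"z":-0.6,"turn":-4.6,"fingers":0}
    - {"x":0,"y":0,"z":-0.6,"turn":-4.6,"fingers":0}
    - {"x":0,"y":0,"z":-0.6,"turn":-4.7,"fingers":0}
    - {"x":1,"y":0.5,"z":0,"turn":0,"fingers":0}
    - {"x":2,"y":1,"z":0,"turn":0,"fingers":0}
    - {"x":3,"y":1.5,"z":0,"turn":0,"fingers":0}
    - {"x":3,"y":1.5,"z":0,"turn":0,"fingers":0}
    - {"x":3,"y":1.5,"z":0,"turn":0,"fingers":0}
    - {"x":3,"y":1.5,"z":0,"turn":0,"fingers":0}
    - {"x":3,"y":1.5,"z":0,"turn":0,"fingers":0}

```text
clock: 6.68
position: [501.3, 121.5, 248.4]
ee_rot: [0.843, -0.537, -0.001, 0.001]
contact_force: [0.5, -0.6, -3.3]
gripper_width: 5.4
```

>>> servo_tool:
  rows:
    - {"x":3,"y":1.5,"z":0,"turn":0,"fingers":0}
    - {"x":3,"y":1.5,"z":0,"turn":0,"fingers":0}
    - {"x":3,"y":1.5,"z":0,"turn":0,"fingers":0}
    - {"x":3,"y":1.5,"z":0,"turn":0,"fingers":0}
    - {"x":3,"y":1.5,"z":0,"turn":0,"fingers":0}
    - {"x":3,"y":1.5,"z":0,"turn":0,"fingers":0}
    - {"x":3,"y":1.5,"z":0,"turn":0,"fingers":0}
    - {"x":2,"y":1,"z":0,"turn":0,"fingers":0}
    - {"x":1,"y":0.5,"z":0,"turn":0,"fingers":0}
    - {"x":0,"y":0,"z":0,"turn":0,"fingers":0}

```text
clock: 7.52
position: [494.5, -146.4, 248.5]
ee_rot: [0.842, -0.539, -0.001, 0.001]
contact_force: [-0.9, 0.5, -3.4]
gripper_width: 5.4
```

>>> servo_tool:
  rows:
    - {"x":0,"y":0,"z":0,"turn":0,"fingers":0}
    - {"x":0,"y":0,"z":0,"turn":0,"fingers":0}
    - {"x":0,"y":0,"z":0,"turn":0,"fingers":0}

```text
clock: 7.77
position: [495.8, -143.3, 249.6]
ee_rot: [0.844, -0.536, -0.0, -0.0]
contact_force: [-0.1, 0.2, -4.3]
gripper_width: 4.9
```

```bash
python3 look.py r1 wrist scene
```

```text
t 7.87 pos [ 496.  -143.3  249.8] yaw -154.83 w 5.1 F [ 0.5 -1.3 -3.1] j [ 0.03  0.19 -0.22 -0.   -1.16  0.41]
tool shift cm x,y,z -34.07 38.79 24.98 turn -154.83
```

View pics/r1.png

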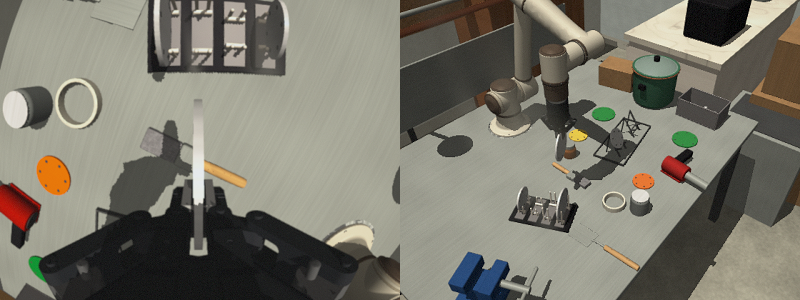

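```bash
cat > rackw.py <<'E'
from h import *
import sys
W,p=wcloud(sys.argv[1])
Q=W.reshape(-1,3);Q=Q[~np.isnan(Q[:,0])]
c=np.array([532.6,-292.1]);a=np.radians(25.08);X=np.array([np.cos(a),np.sin(a)]);Y=np.array([-X[1],X[0]])
s=(Q[:,:2]-c)@X;t=(Q[:,:2]-c)@Y;z=Q[:,2]
m=(abs(s)<130)&(abs(t)<80)
b=m&(z>6)&(z<13)
pts=np.c_[s,t][b].astype(np.float32);print('base rect',len(pts),cv2.minAreaRect(pts),np.percentile(pts,[1,99],axis=0).round(1))
for nm,s0,zl,zh,tt in [('short',-26,44,62,28),('tall',26,65,92,40)]:
    for ds in (-9,9):
        for dt in (-tt,tt):
            k=m&(abs(s-s0-ds)<9)&(abs(t-dt)<12)&(z>zl)&(z<zh)
            if k.sum()>2: print(nm,ds,dt,k.sum(),'s',np.median(s[k]).round(1),'t',np.median(t[k]).round(1),'zmax',z[k].max().round(1))
for nm,s0 in [('smallparked',-78),('largeparked',78)]:
    k=m&(abs(s-s0)<9)&(z>92)
    if k.sum(): print(nm,k.sum(),np.median(s[k]).round(1),np.percentile(t[k],[2,98]).round(1),z[k].max().round(1))
E
python3 rackw.py r1_wrist.npz; python3 held.py r1 496 -143.3 249.8 -154.83 60 scene|head -1
```

```text
base rect 9134 ((-2.4544525146484375, -1.6547470092773438), (232.15341186523438, 130.80044555664062), 0.029100589454174042) [[-114.5  -62.5]
 [ 111.7   62.4]]
short -9 -28 39 s -37.1 t -28.9 zmax 55.3
short -9 28 30 s -37.0 t 27.2 zmax 56.0
short 9 -28 35 s -19.5 t -29.0 zmax 56.0
short 9 28 31 s -19.1 t 26.6 zmax 55.0
tall -9 -40 5 s 14.2 t -39.2 zmax 69.0
tall -9 40 46 s 14.9 t 38.8 zmax 85.3
tall 9 -40 4 s 32.4 t -39.5 zmax 67.8
tall 9 40 48 s 32.5 t 38.6 zmax 85.4
smallparked 756 -78.4 [-33.4  32.3] 111.6
largeparked 1220 72.8 [-22.2  52.8] 138.3
scene 346 zmin [-87.9 -82.6] x ext at widest [-55.2  60.3] tilt dy/dz 0.001 dy/dx 0.001 y0 -1.75
```

```bash
python3 - <<'E'
from h import *
for f,px,py,pz,yaw in [('l4',506.7,324.5,229.9,-168.82),('r1',496,-143.3,249.8,-154.83)]:
  for cam in ['scene','wrist']:
    a=np.radians(yaw);Yt=np.array([np.cos(a),np.sin(a),0]);Xt=np.array([-Yt[1],Yt[0],0]);P=np.array([px,py,pz])
    W,p=(wcloud if cam=='wrist' else lambda f:cloud(cam,f))(f'{f}_{cam}.npz')
    Q=W.reshape(-1,3);Q=Q[~np.isnan(Q[:,0])]-P
    x,y,z=Q@Xt,Q@Yt,Q[:,2];m=(abs(x)<60)&(abs(y)<100)&(z>0)
    for lo in range(0,130,8):
        k=m&(z>=lo)&(z<lo+8)
        if k.sum()>2: print(f,cam,lo,k.sum(),'y',np.percentile(y[k],[1,10,90,99]).round(),'x',np.percentile(x[k],[1,99]).round())
E
```

```text
l4 scene 0 24 y [-10.  -6.   1.   5.] x [-48.  54.]
l4 scene 8 29 y [-13. -13.   5.  16.] x [-33.  53.]
l4 scene 16 33 y [-14. -12.  15.  19.] x [-3. 41.]
l4 scene 24 33 y [-16. -14.   8.  14.] x [-5. 30.]
l4 scene 32 24 y [-14. -12.  15.  16.] x [-4. 15.]
l4 scene 40 30 y [-28. -19.  16.  24.] x [-12.  16.]
l4 scene 48 65 y [-32. -21.  29.  39.] x [-15.  18.]
l4 scene 56 55 y [-39. -33.  36.  44.] x [-15.  18.]
l4 scene 64 57 y [-46. -38.  41.  49.] x [-10.  18.]
l4 scene 72 57 y [-52. -46.  46.  55.] x [-11.  23.]
l4 scene 80 68 y [-54. -44.  50.  60.] x [-1. 24.]
l4 scene 88 105 y [-61. -58.  54.  61.] x [-10.  21.]
l4 scene 96 84 y [-59. -49.  47.  58.] x [-7. 24.]
l4 scene 104 81 y [-44. -37.  31.  41.] x [-8. 26.]
l4 scene 112 54 y [-40. -38.  32.  40.] x [-9. 19.]
l4 scene 120 15 y [-38. -36. -19.  27.] x [ 2. 25.]
l4 scene 128 42 y [-37. -36.  16.  27.] x [-5. 39.]
l4 wrist 0 323 y [-13.  -6.   7.  14.] x [ 6. 52.]
l4 wrist 8 731 y [-15. -11.  12.  16.] x [-42.  47.]
l4 wrist 16 1106 y [-15. -10.  11.  16.] x [-38.  39.]
l4 wrist 24 2065 y [-15.  -6.   7.  15.] x [-26.  27.]

[... 1454 characters left out ...]
. 52.]
r1 wrist 8 784 y [-15. -11.  13.  16.] x [-42.  46.]
r1 wrist 16 1186 y [-15. -10.  11.  16.] x [-36.  38.]
r1 wrist 24 1921 y [-14.  -5.   7.  16.] x [-23.  25.]
r1 wrist 32 788 y [-12.  -6.   7.  14.] x [-11.  12.]
r1 wrist 40 1647 y [-31. -20.  22.  33.] x [-9. 14.]
r1 wrist 48 3972 y [-37. -31.  32.  38.] x [-8. 14.]
r1 wrist 56 3694 y [-42. -36.  37.  44.] x [-9. 13.]
r1 wrist 64 4582 y [-48. -38.  40.  49.] x [-9. 18.]
r1 wrist 72 6556 y [-53. -42.  43.  54.] x [-8. 18.]
r1 wrist 80 7935 y [-58. -47.  48.  59.] x [ 1. 18.]
r1 wrist 88 10244 y [-59. -52.  53.  60.] x [-1. 20.]
r1 wrist 96 5141 y [-49. -30.  32.  51.] x [ 4. 21.]
r1 wrist 104 20 y [-17. -17.  19.  19.] x [20. 21.]
```

```bash
python3 st.py 555 -282.9 200 -154.9
```

```text
t 7.87 pos [ 496.  -143.3  249.8] yaw -154.83 w 5.1 F [ 0.5 -1.3 -3.1] j [ 0.03  0.19 -0.22 -0.   -1.16  0.41]
tool shift cm x,y,z 15.14 0.6 4.98 turn 0.07
```

>>> servo_tool:
  rows:
    - {"x":1,"y":0.1,"z":0,"turn":0,"fingers":0}
    - {"x":2,"y":0.1,"z":0,"turn":0,"fingers":0}
    - {"x":2.5,"y":0.1,"z":0,"turn":0,"fingers":0}
    - {"x":2.5,"y":0.1,"z":0,"turn":0,"fingers":0}
    - {"x":2.5,"y":0.1,"z":0,"turn":0,"fingers":0}
    - {"x":2.5,"y":0.1,"z":0,"turn":0,"fingers":0}
    - {"x":1.5,"y":0,"z":0,"turn":0,"fingers":0}
    - {"x":0.6,"y":0,"z":0,"turn":0,"fingers":0}
    - {"x":0,"y":0,"z":0,"turn":0,"fingers":0}
    - {"x":0,"y":0,"z":0,"turn":0,"fingers":0}

```text
clock: 8.7
position: [554.3, -283.2, 249.3]
ee_rot: [0.844, -0.537, -0.001, 0.0]
contact_force: [-0.2, 0.9, -3.3]
gripper_width: 4.8
```

>>> servo_tool:
  rows:
    - {"x":0,"y":0,"z":1,"turn":0,"fingers":0}
    - {"x":0,"y":0,"z":1.5,"turn":0,"fingers":0}
    - {"x":0,"y":0,"z":1.5,"turn":0,"fingers":0}
    - {"x":0,"y":0,"z":1,"turn":0,"fingers":0}
    - {"x":0,"y":0,"z":0.5,"turn":0,"fingers":0}
    - {"x":0,"y":0,"z":0,"turn":0,"fingers":0}
    - {"x":0,"y":0,"z":0,"turn":0,"fingers":0}

```text
clock: 9.28
position: [554.8, -283.4, 195.2]
ee_rot: [0.844, -0.536, 0.0, 0.0]
contact_force: [0.4, 0.5, -3.2]
gripper_width: 4.9
```

```bash
python3 look.py r2 wrist scene:145:190:110:140; python3 st.py 555 -282.9 104.4 -154.9;python3 rackw.py r2_wrist.npz
```

```text
t 9.38 pos [ 555.2 -283.7  195.9] yaw -154.88 w 4.7 F [ 0.8  0.4 -2.8] j [-0.21  0.41 -0.05  0.   -1.11  0.65]
tool shift cm x,y,z -49.25 38.22 19.59 turn -154.88
t 9.38 pos [ 555.2 -283.7  195.9] yaw -154.88 w 4.7 F [ 0.8  0.4 -2.8] j [-0.21  0.41 -0.05  0.   -1.11  0.65]
tool shift cm x,y,z -0.08 -0.02 9.15 turn 0.02
base rect 10273 ((-2.6890487670898438, -2.3103790283203125), (130.47573852539062, 232.26329040527344), 89.7635726928711) [[-114.5  -66.9]
 [ 111.2   61.2]]
short -9 -28 43 s -36.9 t -30.8 zmax 55.1
short -9 28 52 s -36.7 t 24.7 zmax 55.8
short 9 -28 45 s -18.8 t -30.6 zmax 55.8
short 9 28 53 s -19.2 t 24.4 zmax 55.3
tall -9 -40 58 s 14.3 t -43.3 zmax 85.4
tall -9 40 71 s 14.1 t 35.5 zmax 85.4
tall 9 -40 57 s 31.7 t -43.4 zmax 85.6
tall 9 40 78 s 32.6 t 35.7 zmax 85.7
smallparked 1076 -78.3 [-35.5  29.8] 111.5
largeparked 6175 73.4 [-52.5  36.9] 295.0
```

View pics/r2.png

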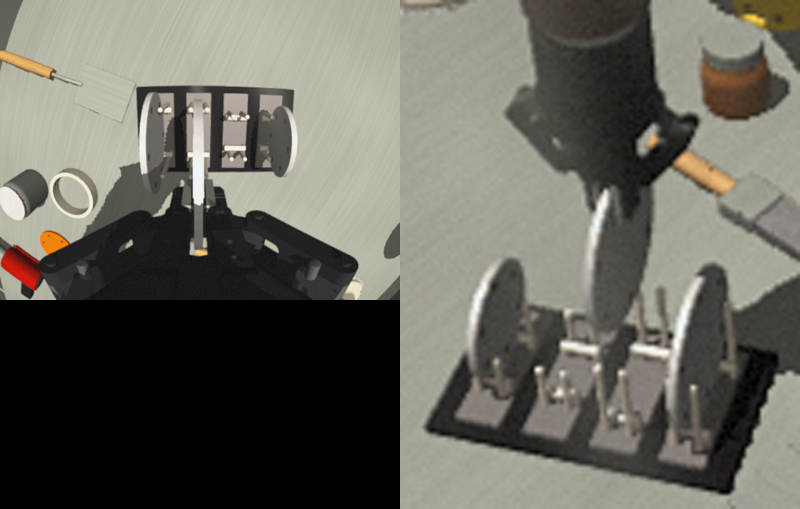

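>>> servo_tool:
  rows:
    - {"x":0.08,"y":0.06,"z":0.5,"turn":0,"fingers":0}
    - {"x":0,"y":0,"z":0.8,"turn":0,"fingers":0}
    - {"x":0,"y":0,"z":0.8,"turn":0,"fingers":0}
    - {"x":0,"y":0,"z":0.8,"turn":0,"fingers":0}
    - {"x":0,"y":0,"z":0.6,"turn":0,"fingers":0}
    - {"x":0,"y":0,"z":0,"turn":0,"fingers":0}

```text
clock: 9.88
position: [553.1, -284.1, 157.4]
ee_rot: [0.844, -0.537, -0.002, 0.0]
contact_force: [-0.9, -0.2, -4.1]
gripper_width: 4.9
```

```bash
python3 look.py r3 wrist:190:100:180:200 scene:145:190:110:140
```

```text
t 9.98 pos [ 554.2 -284.6  159.3] yaw -154.9 w 5.1 F [ 0.4 -0.6 -2.8] j [-0.21  0.44 -0.1   0.   -1.04  0.65]
tool shift cm x,y,z -49.28 38.11 15.93 turn -154.9
```

View pics/r3.png

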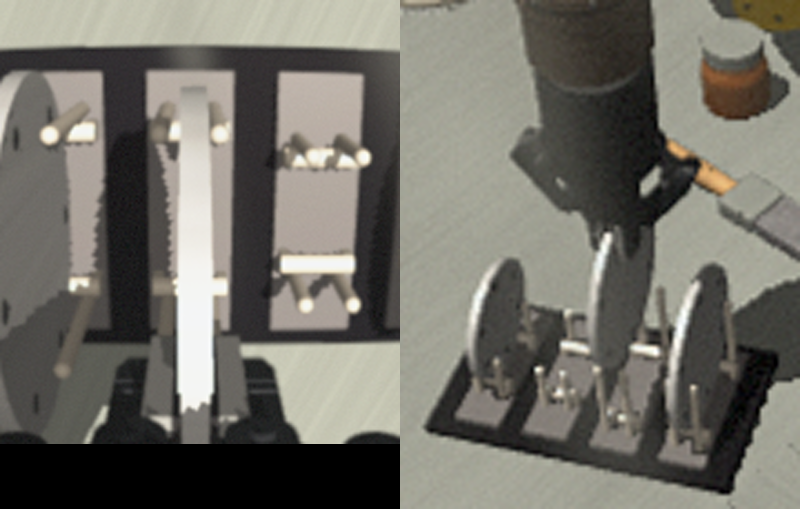

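Seen from the wrist, the disc's far edge sits centrally between the two tall tines: crop (160,125) and (220,125), disc at 193. I'll lower it now.

>>> servo_tool:
  rows:
    - {"x":0,"y":0,"z":0.5,"turn":0,"fingers":0}
    - {"x":0,"y":0,"z":0.7,"turn":0,"fingers":0}
    - {"x":0,"y":0,"z":0.8,"turn":0,"fingers":0}
    - {"x":0,"y":0,"z":0.8,"turn":0,"fingers":0}
    - {"x":0,"y":0,"z":0.8,"turn":0,"fingers":0}
    - {"x":0,"y":0,"z":0.7,"turn":0,"fingers":0}
    - {"x":0,"y":0,"z":0.4,"turn":0,"fingers":0}
    - {"x":0,"y":0,"z":0.2,"turn":0,"fingers":0}
    - {"x":0,"y":0,"z":0,"turn":0,"fingers":0}
    - {"x":0,"y":0,"z":0,"turn":0,"fingers":0}

```text
clock: 10.82
position: [554.6, -284.6, 111.0]
ee_rot: [0.844, -0.537, 0.0, 0.0]
contact_force: [-0.2, 0.8, -2.7]
gripper_width: 4.8
```

```bash
python3 look.py r4 wrist:190:100:180:200 scene:145:190:110:140; python3 held.py r4 554.2 -284.6 110 -154.9 60 scene
```

```text
t 10.92 pos [ 554.7 -284.7  111.4] yaw -154.9 w 5.0 F [ 0.4 -0.3 -3.8] j [-0.21  0.49 -0.15  0.   -0.93  0.65]
tool shift cm x,y,z -49.31 38.16 11.14 turn -154.9
scene 549 zmin [-109.2 -102.7] x ext at widest [-56.4  67.1] tilt dy/dz 0.003 dy/dx 0.003 y0 -2.2
  z -85 x [-34.   27.8] 17 y -2.6
  z -75 x [-41.2  23.6] 25 y -3.0
  z -65 x [-41.8  42.9] 32 y -2.8
  z -55 x [-45.2  50.5] 37 y -2.6
  z -45 x [-37.9  55.7] 39 y -2.6
  z -35 x [-56.9  57.2] 53 y -2.2
  z -25 x [-47.9  58.5] 53 y -2.4
  z -15 x [-28.9  58.7] 38 y -2.2
  z -5 x [ 9.9 58.5] 16 y -1.9
```

View pics/r4.png

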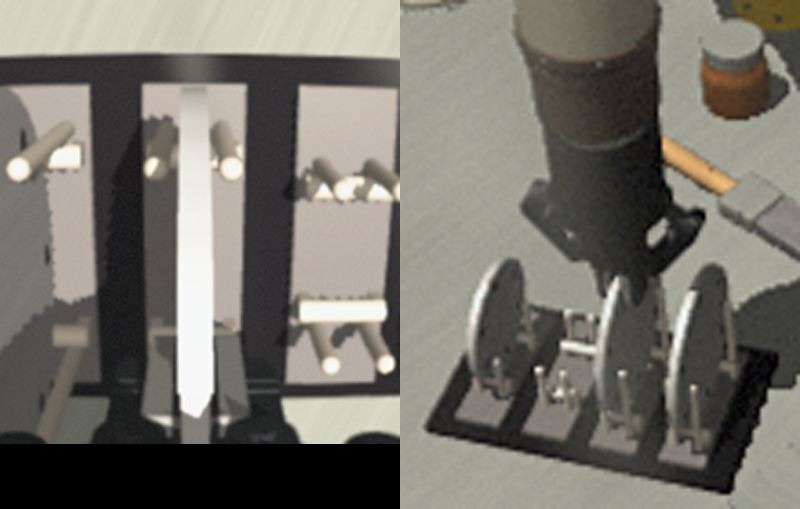

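>>> servo_tool:
  rows:
    - {"x":0,"y":0,"z":0.15,"turn":0,"fingers":0}
    - {"x":0,"y":0,"z":0.15,"turn":0,"fingers":0}
    - {"x":0,"y":0,"z":0.1,"turn":0,"fingers":0}
    - {"x":0,"y":0,"z":0.1,"turn":0,"fingers":0}
    - {"x":0,"y":0,"z":0,"turn":0,"fingers":0}
    - {"x":0,"y":0,"z":0,"turn":0,"fingers":0}

```text
clock: 11.42
position: [554.7, -284.8, 106.9]
ee_rot: [0.844, -0.536, 0.001, 0.0]
contact_force: [-0.7, 0.8, 4.0]
gripper_width: 5.1
```

>>> servo_tool:
  rows:
    - {"x":0,"y":0,"z":0.1,"turn":0,"fingers":0}
    - {"x":0,"y":0,"z":0,"turn":0,"fingers":0}
    - {"x":0,"y":0,"z":0,"turn":0,"fingers":0}

```text
clock: 11.67
position: [554.8, -284.8, 106.8]
ee_rot: [0.844, -0.536, 0.001, 0.0]
contact_force: [-2.5, 1.7, 8.0]
gripper_width: 5.1
```

The wrist force went from about -3 to +8 N, so the rim is on the crossbars. Now I'll open slightly and go up.

>>> servo_tool:
  rows:
    - {"x":0,"y":0,"z":0,"turn":0,"fingers":0.7}
    - {"x":0,"y":0,"z":0,"turn":0,"fingers":0.9}
    - {"x":0,"y":0,"z":0,"turn":0,"fingers":1.2}
    - {"x":0,"y":0,"z":0,"turn":0,"fingers":1.6}
    - {"x":0,"y":0,"z":0,"turn":0,"fingers":2.0}
    - {"x":0,"y":0,"z":0,"turn":0,"fingers":2.0}

```text
clock: 12.17
position: [554.3, -284.5, 104.5]
ee_rot: [0.844, -0.537, -0.0, 0.0]
contact_force: [-0.1, 0.2, 0.5]
gripper_width: 20.2
```

```bash
python3 look.py r5 wrist:190:100:180:200 scene:145:190:110:140
```

```text
t 12.27 pos [ 554.3 -284.5  104.6] yaw -154.91 w 20.1 F [-0.5  0.6 -1. ] j [-0.21  0.49 -0.16  0.   -0.92  0.65]
tool shift cm x,y,z -49.28 38.13 10.46 turn -154.91
```

View pics/r5.png

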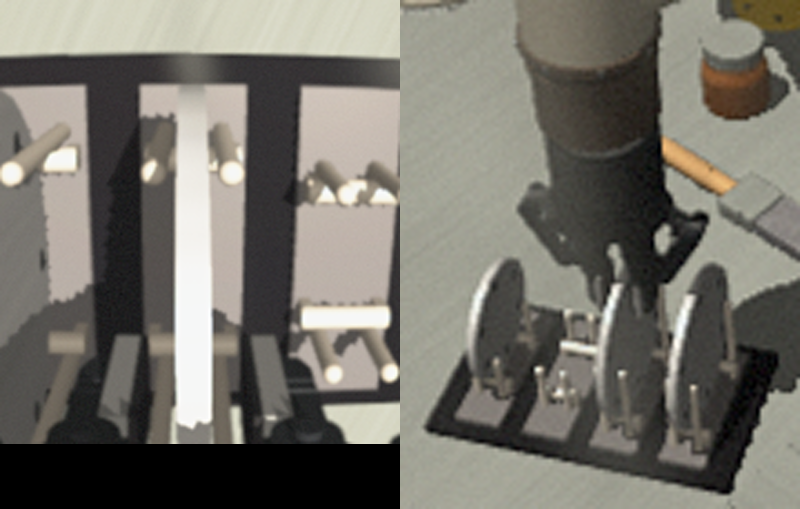

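Released, and the disc stands between the tines. I'll retreat straight up and check from a distance.

>>> servo_tool:
  rows:
    - {"x":0,"y":0,"z":-0.5,"turn":0,"fingers":2.0}
    - {"x":0,"y":0,"z":-1,"turn":0,"fingers":2.0}
    - {"x":0,"y":0,"z":-1.5,"turn":0,"fingers":2.0}
    - {"x":0,"y":0,"z":-2,"turn":0,"fingers":2.0}
    - {"x":0,"y":0,"z":-2,"turn":0,"fingers":2.0}
    - {"x":0,"y":0,"z":-2,"turn":0,"fingers":2.0}
    - {"x":0,"y":0,"z":-2,"turn":0,"fingers":2.0}
    - {"x":-1,"y":0,"z":-2,"turn":4.6,"fingers":5}
    - {"x":-2,"y":0,"z":-1,"turn":4.6,"fingers":5}
    - {"x":-2,"y":0,"z":0,"turn":4.6,"fingers":5}

```text
clock: 13.1
position: [538.7, -238.1, 249.2]
ee_rot: [0.772, -0.636, 0.003, -0.001]
contact_force: [0.3, 1.3, -0.2]
gripper_width: 50.1
```

```bash
python3 st.py 506.5 166.5 220 -168.8
```

```text
t 13.1 pos [ 538.7 -238.1  249.2] yaw -168.99 w 50.1 F [ 0.3  1.3 -0.2] j [-0.14  0.31 -0.06  0.   -1.19  0.33]
tool shift cm x,y,z -40.33 -4.56 2.92 turn -0.19
```

>>> servo_tool:
  rows:
    - {"x":-3.4,"y":-0.45,"z":0,"turn":0,"fingers":5}
    - {"x":-3.7,"y":-0.45,"z":0,"turn":0,"fingers":5}
    - {"x":-3.7,"y":-0.45,"z":0,"turn":0,"fingers":5}
    - {"x":-3.7,"y":-0.45,"z":0,"turn":0,"fingers":5}
    - {"x":-3.7,"y":-0.45,"z":0,"turn":0,"fingers":5}
    - {"x":-3.7,"y":-0.45,"z":0,"turn":0,"fingers":5}
    - {"x":-3.7,"y":-0.45,"z":0,"turn":0,"fingers":5}
    - {"x":-3.7,"y":-0.45,"z":0,"turn":0,"fingers":5}
    - {"x":-3.7,"y":-0.45,"z":0,"turn":0,"fingers":5}
    - {"x":-3.7,"y":-0.45,"z":0,"turn":0,"fingers":5}

```text
clock: 13.93
position: [509.5, 133.0, 246.3]
ee_rot: [0.773, -0.634, 0.0, -0.001]
contact_force: [0.9, -0.3, 0.5]
gripper_width: 49.8
```

>>> servo_tool:
  rows:
    - {"x":-2,"y":-0.3,"z":0,"turn":0,"fingers":5}
    - {"x":0,"y":0,"z":0,"turn":0,"fingers":5}
    - {"x":0,"y":0,"z":0,"turn":0,"fingers":5}
    - {"x":0,"y":0,"z":0,"turn":0,"fingers":5}

```text
clock: 14.27
position: [508.8, 151.0, 245.4]
ee_rot: [0.773, -0.634, 0.0, -0.0]
contact_force: [0.4, -0.2, -0.3]
gripper_width: 49.6
```

```bash
python3 look.py s1 wrist scene:145:240:110:90; python3 st.py 510.5 167.3 220 -168.8
```

```text
t 14.37 pos [508.9 150.3 245.2] yaw -168.79 w 49.8 F [ 0.3 -0.2  0.1] j [ 0.59  0.21 -0.2   0.   -1.16 -0.4 ]
tool shift cm x,y,z 4.85 52.84 24.52 turn -168.79
t 14.37 pos [508.9 150.3 245.2] yaw -168.79 w 49.8 F [ 0.3 -0.2  0.1] j [ 0.59  0.21 -0.2   0.   -1.16 -0.4 ]
tool shift cm x,y,z -1.64 -0.49 2.52 turn 0.01
```

View pics/s1.png

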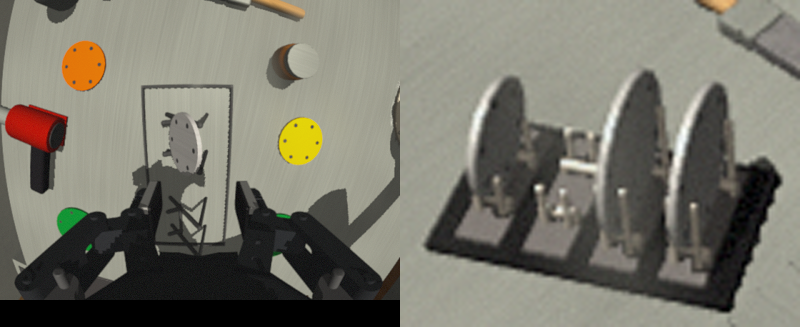

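The large cover stands upright in the tall holder next to the parked one. The small cover is in view at (185,143). I'll refine its pose.

```bash
python3 - <<'E'
from h import *
W,p=wcloud('s1_wrist.npz')
n=np.array([.8475,.168,.503]);n/=np.linalg.norm(n);y=np.cross([0,0,1],n);y/=np.linalg.norm(y);zz=np.cross(n,y)
Q=W[145:250,225:295].reshape(-1,3);Q=Q[Q[:,2]>25]
Q=Q[abs(Q@n-np.median(Q@n))<3];I=Q[np.linalg.norm(Q-np.median(Q,0),axis=1)<52]
c0=I.mean(0);nn=np.linalg.svd(I-c0)[2][2];nn*=np.sign(nn[2])
q=np.c_[I@y,I@zz];lo,hi=np.percentile(q,[.7,99.3],axis=0);C=(lo+hi)/2
ctr=y*C[0]+zz*C[1]+n*np.median(I@n)-3*n
print(len(I),nn.round(3),(hi-lo).round(1),ctr.round(1),(ctr+45*zz).round(1))
E
```

```text
2935 [0.845 0.164 0.509] [85.5 85.4] [524.9 169.2  75.3] [502.7 164.8 114.2]
```

>>> servo_tool:
  rows:
    - {"x":-0.8,"y":-0.25,"z":1,"turn":0,"fingers":5}
    - {"x":-0.78,"y":-0.24,"z":1.9,"turn":0,"fingers":5}
    - {"x":0,"y":0,"z":2,"turn":0,"fingers":5}
    - {"x":0,"y":0,"z":2,"turn":0,"fingers":5}
    - {"x":0,"y":0,"z":2,"turn":0,"fingers":5}
    - {"x":0,"y":0,"z":2,"turn":0,"fingers":5}
    - {"x":0,"y":0,"z":2,"turn":0,"fingers":5}
    - {"x":0,"y":0,"z":2,"turn":0,"fingers":5}
    - {"x":0,"y":0,"z":1,"turn":0,"fingers":5}
    - {"x":0,"y":0,"z":0,"turn":0,"fingers":5}

```text
clock: 15.2
position: [509.1, 166.5, 83.0]
ee_rot: [0.773, -0.635, -0.001, 0.003]
contact_force: [-0.0, -0.1, -0.4]
gripper_width: 49.6
```

>>> servo_tool:
  rows:
    - {"x":0,"y":0,"z":0,"turn":0,"fingers":5}
    - {"x":0,"y":0,"z":0,"turn":0,"fingers":5}

```text
clock: 15.37
position: [511.4, 168.1, 86.8]
ee_rot: [0.773, -0.634, 0.0, -0.001]
contact_force: [-0.4, 0.3, 0.2]
gripper_width: 50.0
```

```bash
python3 look.py s2 wrist scene:262:130:90:95; python3 st.py 510.5 166.6 86 -168.8
```

```text
t 15.47 pos [511.4 168.3  87.1] yaw -168.7 w 49.9 F [ 0.1 -0.1  0.6] j [ 0.62  0.39 -0.39  0.   -0.78 -0.42]
tool shift cm x,y,z 6.48 53.45 8.71 turn -168.7
t 15.47 pos [511.4 168.3  87.1] yaw -168.7 w 49.9 F [ 0.1 -0.1  0.6] j [ 0.62  0.39 -0.39  0.   -0.78 -0.42]
tool shift cm x,y,z 0.15 0.12 0.11 turn 0.1
```

View pics/s2.png

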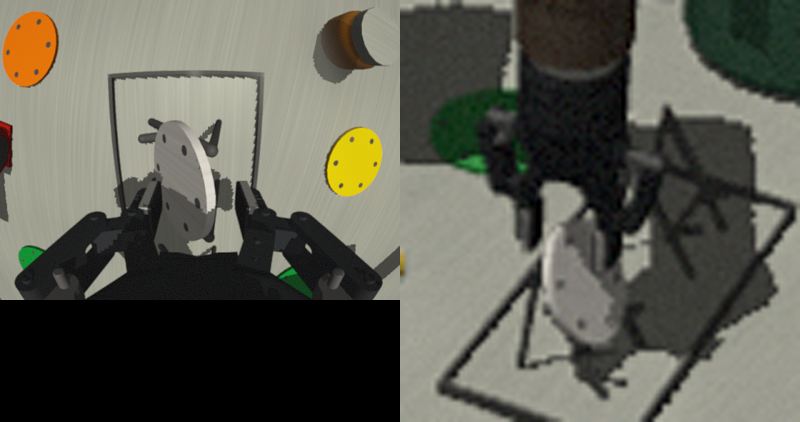

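>>> servo_tool:
  rows:
    - {"x":0.1,"y":0,"z":0,"turn":0,"fingers":3.2}
    - {"x":0,"y":0,"z":0,"turn":0,"fingers":2.8}
    - {"x":0,"y":-0.4,"z":-0.2,"turn":0,"fingers":2.7}
    - {"x":0,"y":-0.5,"z":-0.25,"turn":0,"fingers":2.5}
    - {"x":0,"y":-0.5,"z":-0.2,"turn":0,"fingers":2.3}
    - {"x":0,"y":-0.5,"z":-0.2,"turn":0,"fingers":2.1}
    - {"x":0,"y":-0.5,"z":-0.15,"turn":0,"fingers":1.9}
    - {"x":0,"y":-0.5,"z":-0.1,"turn":0,"fingers":1.6}
    - {"x":0,"y":-0.3,"z":-0.05,"turn":0,"fingers":1.4}
    - {"x":0,"y":0,"z":0,"turn":0,"fingers":1.4}

```text
clock: 16.3
position: [543.0, 173.4, 97.3]
ee_rot: [0.773, -0.634, 0.0, -0.0]
contact_force: [1.2, -0.6, 1.1]
gripper_width: 13.9
```

```bash
python3 look.py s3 wrist scene:262:130:90:95
```

```text
t 16.4 pos [542.1 173.   97. ] yaw -168.72 w 14.0 F [ 0.4  0.2 -0. ] j [ 0.59  0.42 -0.31 -0.   -0.84 -0.4 ]
tool shift cm x,y,z 6.37 56.54 9.7 turn -168.72
```

View pics/s3.png

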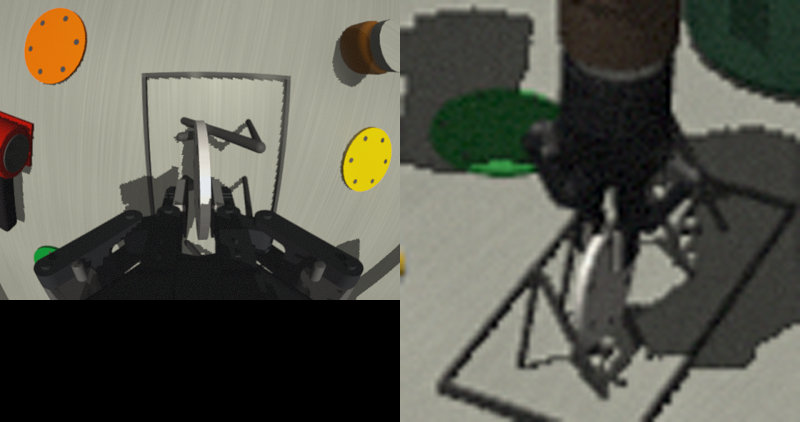

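Now almost upright; close and lift.

>>> servo_tool:
  rows:
    - {"x":0,"y":-0.1,"z":0,"turn":0,"fingers":1.0}
    - {"x":0,"y":0,"z":0,"turn":0,"fingers":0.7}
    - {"x":0,"y":0,"z":0,"turn":0,"fingers":0}
    - {"x":0,"y":0,"z":0,"turn":0,"fingers":0}
    - {"x":0,"y":0,"z":0,"turn":0,"fingers":0}
    - {"x":0,"y":0,"z":0,"turn":0,"fingers":0}

```text
clock: 16.9
position: [542.8, 173.2, 97.2]
ee_rot: [0.773, -0.634, -0.0, 0.0]
contact_force: [-0.8, -1.3, -0.3]
gripper_width: 5.0
```

>>> servo_tool:
  rows:
    - {"x":0,"y":0,"z":-0.5,"turn":0,"fingers":0}
    - {"x":0,"y":0,"z":-0.8,"turn":0,"fingers":0}
    - {"x":0,"y":0,"z":-1.5,"turn":0,"fingers":0}
    - {"x":0,"y":0,"z":-2,"turn":0,"fingers":0}
    - {"x":0,"y":0,"z":-2.5,"turn":0,"fingers":0}
    - {"x":0,"y":0,"z":-2.5,"turn":0,"fingers":0}
    - {"x":0,"y":0,"z":-2.5,"turn":0,"fingers":0}
    - {"x":0,"y":0,"z":-1.5,"turn":0,"fingers":0}
    - {"x":0,"y":0,"z":0,"turn":0,"fingers":0}
    - {"x":0,"y":0,"z":0,"turn":0,"fingers":0}

```text
clock: 17.73
position: [543.2, 173.6, 236.4]
ee_rot: [0.773, -0.634, 0.0, -0.001]
contact_force: [-0.7, 0.1, -2.6]
gripper_width: 5.1
```

```bash
python3 look.py s4 wrist scene:252:60:110:155; python3 st.py 449 -177 250 -154.9
```

```text
t 17.83 pos [542.3 173.  234.1] yaw -168.72 w 5.1 F [ 0.5 -0.  -1.9] j [ 0.59  0.29 -0.13 -0.   -1.16 -0.4 ]
tool shift cm x,y,z 6.36 56.57 23.41 turn -168.72
t 17.83 pos [542.3 173.  234.1] yaw -168.72 w 5.1 F [ 0.5 -0.  -1.9] j [ 0.59  0.29 -0.13 -0.   -1.16 -0.4 ]
tool shift cm x,y,z 32.5 16.0 -1.59 turn -13.82
```

View pics/s4.png

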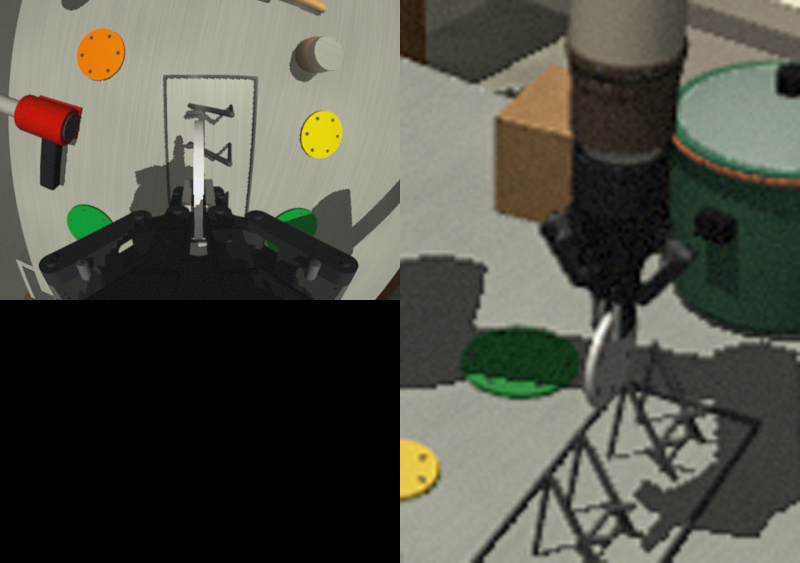

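```bash
python3 held.py s4 542.3 173 234.1 -168.72 45 wrist scene
```

```text
wrist 133 zmin [-26.2 -26. ] x ext at widest [42.6 44.9] tilt dy/dz -0.044 dy/dx -1.324 y0 57.51
  z -25 x [43.9 44.1] 9 y 0.3
  z -15 x [44.  44.9] 46 y -0.7
  z -5 x [42.7 44.3] 53 y -0.2
scene 164 zmin [-60.2 -58.3] x ext at widest [-42.1  45.3] tilt dy/dz -0.009 dy/dx -0.002 y0 -1.64
  z -55 x [-21.4  21.7] 17 y -1.1
  z -45 x [-30.2  33.9] 25 y -1.3
  z -35 x [-38.6  40. ] 31 y -1.1
  z -25 x [-39.5  46.4] 29 y -1.7
  z -15 x [-41.   42.7] 38 y -1.3
  z -5 x [-26.   44.3] 13 y -1.5
```

>>> servo_tool:
  rows:
    - {"x":0,"y":0,"z":-0.5,"turn":-4.6,"fingers":0}
    - {"x":0,"y":0,"z":0,"turn":-4.6,"fingers":0}
    - {"x":0,"y":0,"z":0,"turn":-4.6,"fingers":0}
    - {"x":1,"y":0.5,"z":0,"turn":0,"fingers":0}
    - {"x":2,"y":1.2,"z":0,"turn":0,"fingers":0}
    - {"x":3,"y":1.7,"z":0,"turn":0,"fingers":0}
    - {"x":3,"y":1.7,"z":0,"turn":0,"fingers":0}
    - {"x":3,"y":1.7,"z":0,"turn":0,"fingers":0}
    - {"x":3,"y":1.7,"z":0,"turn":0,"fingers":0}
    - {"x":3,"y":1.7,"z":0,"turn":0,"fingers":0}

```text
clock: 18.67
position: [525.8, -35.1, 239.2]
ee_rot: [0.843, -0.537, -0.001, 0.001]
contact_force: [-0.0, -0.3, -1.4]
gripper_width: 4.7
```

>>> servo_tool:
  rows:
    - {"x":3,"y":1.7,"z":0,"turn":0,"fingers":0}
    - {"x":3,"y":1.7,"z":0,"turn":0,"fingers":0}
    - {"x":3,"y":1.7,"z":0,"turn":0,"fingers":0}
    - {"x":3,"y":1.7,"z":0,"turn":0,"fingers":0}
    - {"x":3,"y":1.7,"z":0,"turn":0,"fingers":0}
    - {"x":3,"y":1.7,"z":0,"turn":0,"fingers":0}
    - {"x":2,"y":1.2,"z":0,"turn":0,"fingers":0}
    - {"x":1,"y":0.6,"z":0,"turn":0,"fingers":0}
    - {"x":0,"y":0,"z":0,"turn":0,"fingers":0}
    - {"x":0,"y":0,"z":0,"turn":0,"fingers":0}

```text
clock: 19.5
position: [506.7, -274.2, 239.2]
ee_rot: [0.843, -0.538, -0.001, 0.0]
contact_force: [0.4, 0.5, -1.8]
gripper_width: 4.8
```

```bash
python3 st.py 506.5 -305.5 200 -154.9
```

```text
t 19.5 pos [ 506.7 -274.2  239.2] yaw -155.04 w 4.8 F [ 0.4  0.5 -1.8] j [-0.22  0.3  -0.1  -0.   -1.17  0.65]
tool shift cm x,y,z 2.83 1.34 3.92 turn -0.14
```

>>> servo_tool:
  rows:
    - {"x":1.2,"y":0.5,"z":0,"turn":0,"fingers":0}
    - {"x":1.3,"y":0.5,"z":0,"turn":0,"fingers":0}
    - {"x":0.4,"y":0.25,"z":0.5,"turn":0,"fingers":0}
    - {"x":0,"y":0,"z":1,"turn":0,"fingers":0}
    - {"x":0,"y":0,"z":1,"turn":0,"fingers":0}
    - {"x":0,"y":0,"z":1,"turn":0,"fingers":0}
    - {"x":0,"y":0,"z":0.5,"turn":0,"fingers":0}
    - {"x":0,"y":0,"z":0,"turn":0,"fingers":0}
    - {"x":0,"y":0,"z":0,"turn":0,"fingers":0}
    - {"x":0,"y":0,"z":0,"turn":0,"fingers":0}

```text
clock: 20.33
position: [508.9, -305.6, 200.8]
ee_rot: [0.844, -0.536, 0.0, 0.0]
contact_force: [-0.0, -0.2, -1.6]
gripper_width: 5.1
```

```bash
python3 look.py t1 wrist:190:100:180:200 scene:145:190:110:140; python3 st.py 508.1 -306.3 82 -154.9;python3 rackw.py t1_wrist.npz
```

```text
t 20.43 pos [ 508.9 -305.6  201. ] yaw -154.89 w 5.0 F [-0.1 -0.3 -0.4] j [-0.27  0.35 -0.12  0.   -1.1   0.71]
tool shift cm x,y,z -49.27 33.11 20.1 turn -154.89
t 20.43 pos [ 508.9 -305.6  201. ] yaw -154.89 w 5.0 F [-0.1 -0.3 -0.4] j [-0.27  0.35 -0.12  0.   -1.1   0.71]
tool shift cm x,y,z 0.03 0.1 11.9 turn 0.01
base rect 8994 ((-3.3681564331054688, -2.3883895874023438), (130.29632568359375, 232.00570678710938), 89.99024963378906) [[-117.4  -66.7]
 [  99.8   61.3]]
short -9 -28 42 s -38.0 t -31.1 zmax 55.0
short -9 28 48 s -37.6 t 24.6 zmax 54.8
short 9 -28 44 s -20.0 t -31.1 zmax 56.2
short 9 28 34 s -19.1 t 24.2 zmax 55.3
tall -9 -40 228 s 20.0 t -42.2 zmax 92.0
tall -9 40 199 s 19.4 t 36.7 zmax 91.7
tall 9 -40 3 s 34.0 t -42.7 zmax 83.4
smallparked 6327 -77.3 [-27.4  17.1] 300.7
largeparked 3210 72.3 [-56.2  45.1] 138.1
```

View pics/t1.png

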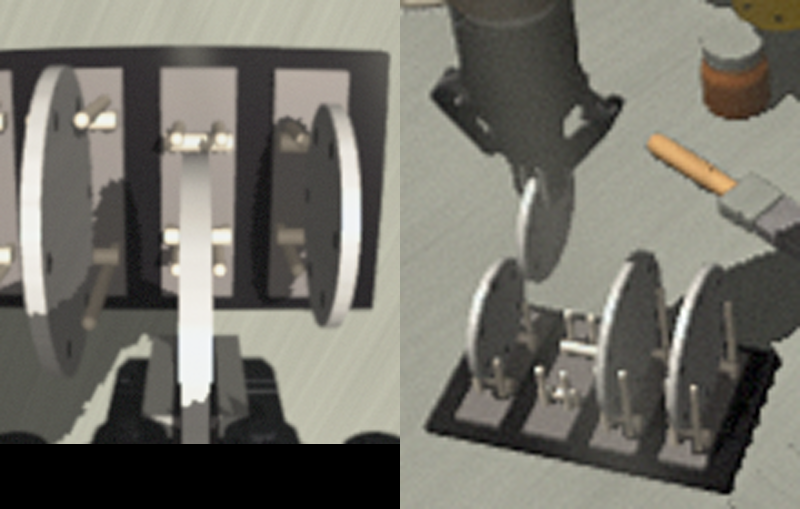

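>>> servo_tool:
  rows:
    - {"x":0.06,"y":0.14,"z":0.5,"turn":0,"fingers":0}
    - {"x":0,"y":0,"z":1,"turn":0,"fingers":0}
    - {"x":0,"y":0,"z":1.2,"turn":0,"fingers":0}
    - {"x":0,"y":0,"z":1.2,"turn":0,"fingers":0}
    - {"x":0,"y":0,"z":1.2,"turn":0,"fingers":0}
    - {"x":0,"y":0,"z":1.2,"turn":0,"fingers":0}
    - {"x":0,"y":0,"z":1,"turn":0,"fingers":0}
    - {"x":0,"y":0,"z":0.6,"turn":0,"fingers":0}
    - {"x":0,"y":0,"z":0,"turn":0,"fingers":0}
    - {"x":0,"y":0,"z":0,"turn":0,"fingers":0}

```text
clock: 21.27
position: [507.5, -306.8, 121.1]
ee_rot: [0.844, -0.537, -0.0, 0.0]
contact_force: [-0.7, 0.2, -1.0]
gripper_width: 5.0
```

```bash
python3 look.py t2 wrist:190:100:180:200 scene:145:190:110:140; python3 rackw.py t2_wrist.npz
```

```text
t 21.37 pos [ 508. -307.  122.] yaw -154.89 w 4.9 F [ 0.5 -0.  -0.9] j [-0.27  0.43 -0.22  0.   -0.92  0.71]
tool shift cm x,y,z -49.35 32.98 12.2 turn -154.89
base rect 11820 ((-3.1418609619140625, -2.3107986450195312), (130.46810913085938, 232.216064453125), 89.7754898071289) [[-117.1  -67. ]
 [ 102.2   59.5]]
short -9 -28 82 s -37.8 t -31.2 zmax 56.2
short 9 -28 82 s -20.0 t -31.2 zmax 55.4
tall -9 -40 595 s 19.9 t -41.9 zmax 92.0
tall -9 40 312 s 16.4 t 35.2 zmax 91.1
smallparked 7933 -77.8 [-31.9  17.9] 221.2
largeparked 7077 72.3 [-55.6  43.9] 138.3
```

View pics/t2.png

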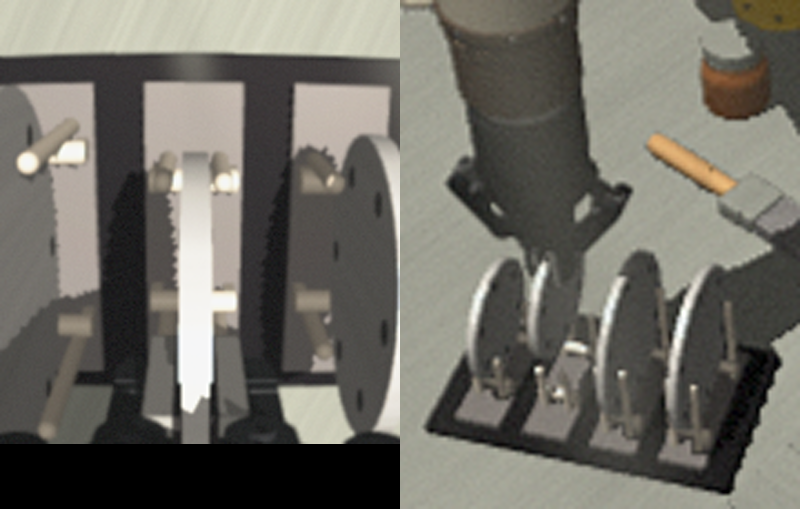

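Centred: the tine tops are at crop x 160 and 228, the disc at 196. Lower on.

>>> servo_tool:
  rows:
    - {"x":0,"y":0,"z":0.4,"turn":0,"fingers":0}
    - {"x":0,"y":0,"z":0.7,"turn":0,"fingers":0}
    - {"x":0,"y":0,"z":0.7,"turn":0,"fingers":0}
    - {"x":0,"y":0,"z":0.7,"turn":0,"fingers":0}
    - {"x":0,"y":0,"z":0.5,"turn":0,"fingers":0}
    - {"x":0,"y":0,"z":0.2,"turn":0,"fingers":0}
    - {"x":0,"y":0,"z":0,"turn":0,"fingers":0}
    - {"x":0,"y":0,"z":0,"turn":0,"fingers":0}

```text
clock: 22.03
position: [507.5, -306.8, 89.2]
ee_rot: [0.844, -0.537, -0.0, 0.0]
contact_force: [0.4, -0.1, -2.1]
gripper_width: 4.9
```

>>> servo_tool:
  rows:
    - {"x":0,"y":0,"z":0.15,"turn":0,"fingers":0}
    - {"x":0,"y":0,"z":0.15,"turn":0,"fingers":0}
    - {"x":0,"y":0,"z":0,"turn":0,"fingers":0}
    - {"x":0,"y":0,"z":0,"turn":0,"fingers":0}

```text
clock: 22.37
position: [507.5, -306.7, 86.4]
ee_rot: [0.844, -0.537, 0.0, -0.0]
contact_force: [0.1, -0.5, -0.5]
gripper_width: 5.0
```

>>> servo_tool:
  rows:
    - {"x":0,"y":0,"z":0.1,"turn":0,"fingers":0}
    - {"x":0,"y":0,"z":0.1,"turn":0,"fingers":0}
    - {"x":0,"y":0,"z":0,"turn":0,"fingers":0}
    - {"x":0,"y":0,"z":0,"turn":0,"fingers":0}

```text
clock: 22.7
position: [507.5, -306.7, 84.3]
ee_rot: [0.844, -0.537, 0.0, 0.0]
contact_force: [-0.2, -0.9, -0.5]
gripper_width: 5.0
```

>>> servo_tool:
  rows:
    - {"x":0,"y":0,"z":0.1,"turn":0,"fingers":0}
    - {"x":0,"y":0,"z":0.05,"turn":0,"fingers":0}
    - {"x":0,"y":0,"z":0,"turn":0,"fingers":0}
    - {"x":0,"y":0,"z":0,"turn":0,"fingers":0}

```text
clock: 23.03
position: [507.7, -306.8, 84.0]
ee_rot: [0.844, -0.536, 0.0, 0.0]
contact_force: [-1.3, 1.4, 5.5]
gripper_width: 4.8
```

```bash
python3 look.py t3 wrist:190:100:180:200 scene:145:190:110:140
```

```text
t 23.13 pos [ 507.7 -306.8   84. ] yaw -154.88 w 4.6 F [-1.2  1.4  3.7] j [-0.27  0.47 -0.26  0.   -0.84  0.71]
tool shift cm x,y,z -49.33 32.94 8.4 turn -154.88
```

View pics/t3.png

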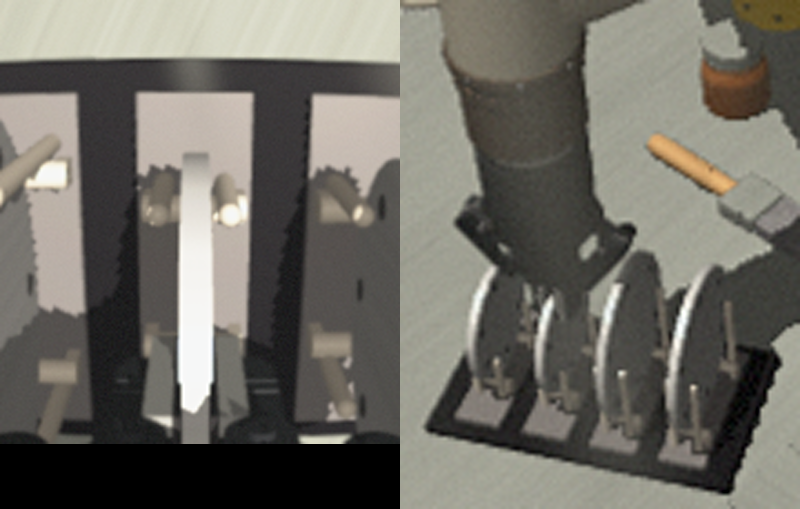

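Contact (about +6 N change), and the disc is centred between the tines. Release with a small opening and go up.

>>> servo_tool:
  rows:
    - {"x":0,"y":0,"z":0,"turn":0,"fingers":0.7}
    - {"x":0,"y":0,"z":0,"turn":0,"fingers":0.9}
    - {"x":0,"y":0,"z":0,"turn":0,"fingers":1.2}
    - {"x":0,"y":0,"z":0,"turn":0,"fingers":1.6}
    - {"x":0,"y":0,"z":0,"turn":0,"fingers":1.8}
    - {"x":0,"y":0,"z":0,"turn":0,"fingers":1.8}

```text
clock: 23.63
position: [507.4, -306.7, 82.6]
ee_rot: [0.844, -0.537, -0.0, 0.0]
contact_force: [0.3, 0.0, -0.3]
gripper_width: 18.1
```

>>> servo_tool:
  rows:
    - {"x":0,"y":0,"z":-0.5,"turn":0,"fingers":1.8}
    - {"x":0,"y":0,"z":-1,"turn":0,"fingers":1.8}
    - {"x":0,"y":0,"z":-1.5,"turn":0,"fingers":1.8}
    - {"x":0,"y":0,"z":-2,"turn":0,"fingers":1.8}
    - {"x":0,"y":0,"z":-2,"turn":0,"fingers":1.8}
    - {"x":0,"y":0,"z":-2,"turn":0,"fingers":1.8}
    - {"x":0,"y":0,"z":-2,"turn":0,"fingers":1.8}
    - {"x":0,"y":0,"z":-2,"turn":0,"fingers":1.8}
    - {"x":0,"y":0,"z":-2,"turn":0,"fingers":1.8}
    - {"x":-2,"y":0,"z":0,"turn":0,"fingers":1.8}

```text
clock: 24.47
position: [502.1, -291.3, 238.5]
ee_rot: [0.844, -0.537, 0.006, -0.0]
contact_force: [0.9, 0.7, 1.0]
gripper_width: 17.8
```

>>> servo_tool:
  rows:
    - {"x":-3,"y":0,"z":0,"turn":0,"fingers":1.8}
    - {"x":-3,"y":0,"z":0,"turn":0,"fingers":1.8}
    - {"x":-3,"y":0,"z":0,"turn":0,"fingers":1.8}
    - {"x":-3,"y":0,"z":0,"turn":0,"fingers":1.8}
    - {"x":-2,"y":0,"z":0,"turn":0,"fingers":1.8}
    - {"x":0,"y":0,"z":0,"turn":0,"fingers":1.8}
    - {"x":0,"y":0,"z":0,"turn":0,"fingers":1.8}
    - {"x":0,"y":0,"z":0,"turn":0,"fingers":1.8}

```text
clock: 25.13
position: [440.2, -162.0, 233.7]
ee_rot: [0.844, -0.536, 0.001, -0.0]
contact_force: [0.0, -0.2, 0.0]
gripper_width: 17.8
```

```bash
python3 look.py f1 wrist:160:0:260:180 scene:145:240:110:90; python3 look.py f2 top:345:165:100:110
cat > fin.py <<'E'
from h import *
c=np.array([532.6,-292.1]);a=np.radians(25.08);X=np.array([np.cos(a),np.sin(a)]);Y=np.array([-X[1],X[0]])
for f,cam in [('f1_wrist.npz','wrist'),('f1_scene.npz','scene'),('f2_top.npz','top')]:
    W,p=wcloud(f) if cam=='wrist' else cloud(cam,f)
    Q=W.reshape(-1,3);Q=Q[~np.isnan(Q[:,0])];s=(Q[:,:2]-c)@X;t=(Q[:,:2]-c)@Y;z=Q[:,2]
    for nm,s0,R in [('smallparked',-79,45),('small',-28,45),('large',24,60),('largeparked',76,60)]:
        zl=58 if R==45 else 90
        k=(abs(s-s0)<11)&(abs(t)<70)&(z>zl)&(z<150)
        if k.sum()<10: print(cam,nm,'few');continue
        A=np.c_[z[k],t[k],np.ones(k.sum())];co=np.linalg.lstsq(A,s[k],rcond=None)[0]
        print(cam,nm,k.sum(),'s',np.median(s[k]).round(1),'t',np.percentile(t[k],[1,99]).round(1),'mid',np.percentile(t[k],[1,99]).mean().round(1),'ztop',np.percentile(z[k],99.5).round(1),'ds/dz',co[0].round(3),'ds/dt',co[1].round(3))
E
python3 fin.py
```

```text
t 25.23 pos [ 440.1 -162.4  233.1] yaw -154.95 w 18.1 F [-1.   1.   0.5] j [-0.01  0.11 -0.36  0.   -1.1   0.44]
tool shift cm x,y,z -33.34 33.0 23.31 turn -154.95
t 25.28 pos [ 440.  -162.4  232.9] yaw -154.97 w 18.1 F [ 0.  -0.3 -0.5] j [-0.01  0.12 -0.36  0.   -1.1   0.44]
tool shift cm x,y,z -33.34 32.99 23.29 turn -154.97
wrist smallparked 1055 s -78.1 t [-25.2  42.5] mid 8.7 ztop 111.1 ds/dz -0.062 ds/dt -0.025
wrist small 529 s -29.2 t [-11.8  43. ] mid 15.6 ztop 111.5 ds/dz 0.021 ds/dt 0.01
wrist large 1237 s 20.0 t [-14.5  54.9] mid 20.2 ztop 137.7 ds/dz 0.062 ds/dt 0.036
wrist largeparked 1887 s 72.5 t [-21.7  54.1] mid 16.2 ztop 137.6 ds/dz 0.054 ds/dt 0.029
scene smallparked 275 s -79.1 t [-47.2  40.7] mid -3.2 ztop 115.4 ds/dz -0.023 ds/dt 0.022
scene small 265 s -27.3 t [-48.   40.1] mid -4.0 ztop 113.7 ds/dz -0.029 ds/dt 0.019
scene large 270 s 24.4 t [-60.6  49.4] mid -5.6 ztop 139.7 ds/dz -0.05 ds/dt 0.01
scene largeparked 257 s 76.9 t [-60.7  47.7] mid -6.5 ztop 140.0 ds/dz -0.044 ds/dt 0.023
top smallparked 46 s -75.6 t [-41.1  -5.2] mid -23.1 ztop 114.9 ds/dz -0.067 ds/dt 0.043
top small 101 s -24.1 t [-42.5  39.6] mid -1.5 ztop 114.3 ds/dz -0.065 ds/dt -0.004
top large 117 s 25.9 t [-52.6  55.3] mid 1.3 ztop 142.6 ds/dz -0.052 ds/dt -0.017
top largeparked 92 s 77.8 t [-51.   56.4] mid 2.7 ztop 140.6 ds/dz -0.003 ds/dt 0.002
```

View pics/f1.png

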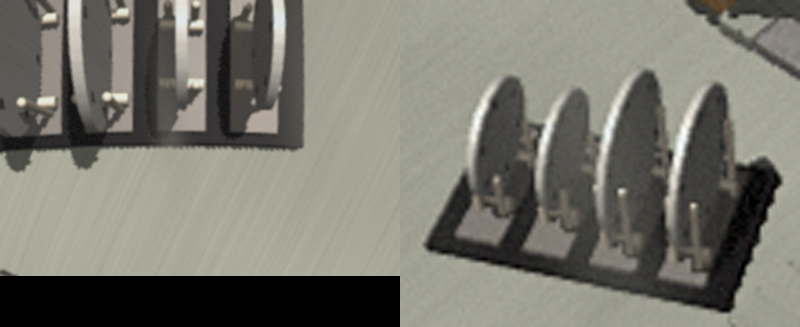

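All four discs stand upright, and each placed one's top is within 0.5 mm of its parked twin (wrist view). The gripper is clear, so I'm handing in.

```bash
python3 -c "
from bench import arm
print(arm.job_done())"
```

```text
the job is handed in; nothing more can be done
None
```

I moved both covers from the drip stand to the drying rack and handed the job in at about 25 s. The large one is in the free tall holder and the small one in the free short holder. I tipped each cover upright on its pegs, gripped and lifted it, lowered it until the wrist force showed contact, then let go. No verdict was reported.

- **Seating:** In the last wrist view, the top rims were at 137.7 mm (large) and 111.5 mm (small). The parked covers read 137.6 and 111.1 mm. All four discs were about 52 mm apart, and the fitted lean was 0.07 rad or less.
- **Camera disagreement:** The cameras disagreed by up to about 3 mm on the holder positions. I centred each cover between its tines by the wrist view.
- **Along-gap check:** In the final images I could only measure how far along the gap the covers sat from the scene and top views, and those two differ by several mm. In each view, the placed covers sat within about 1.5 mm of the parked cover beside them, except that the top view of the small parked cover was too partial to compare.
- **Not measured:** I did not measure the parked covers or bystanders for movement. No unexpected contact showed in the force readings or pictures.

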